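Refit the drive roller of a jar mill and lock it

ROBOT

A 6-joint arm with a two-finger parallel gripper is mounted at the origin on a cart in front of the work surface, level with it; the furniture and walls round the work are solid. World frame = base frame: x ahead of the robot, y to its left, z up, the work surface at z = 0. Lengths are in m, angles in degrees, forces in N, time in s.
With the tool pointing down it reaches from about 0.25 to 0.725 m from the base axis. Payload 9.7 kg.
Tool frame: the origin (TCP) lies midway between the tips of the shut fingers; the grasp point (between the pads) lies 19 mm behind it; z points along the fingers, x is the direction in which the jaws open and shut, and the axes are right-handed (so a half turn about z gives the same grasp; the last joint's range is limited). The gripper opens to 85 mm and grips with 20 to 120 N. Pads are 22 mm wide; open, the fingers measure 114 mm over their backs; the gripper's body (76 mm by 85 mm) begins 54 mm behind the grasp point. The pads swing forward as they close: fully open they stand 13 mm farther back than shut.
Start: joints at [68.411, 4.979, 10.078, 95.1, 0, 90], TCP at [0.202, 0.511, 0.208] pointing down, gripper open.
Joint ranges: [-179.16, 179.16], [-48.56, 103.87], [-65.8, 70.77], [-126.05, 130.52], [-82.76, 87.17], [-180, 180]. Speed limits (degrees/s): [127.2, 127.2, 147.25, 180, 180, 180].

INTERFACE

Orientations are given as [roll, pitch, yaw] about the fixed x, y, z axes, in that order (R = Rz(yaw) Ry(pitch) Rx(roll)).
In Python, from workcell import bot, optics gives the robot as it stands.
- The arm moves only by the shell command python3 -m creep 'ROWS' [FORCE]. ROWS is JSON, a list of rows, each a list of 7 numbers: the shift along the tool's x, y, z in m, then the turn, a rotation vector about the tool's x, y, z in rad, then the opening, from 0 (shut) to 1 (fully open). A call has 1 to 8 rows; each row is the pose to reach, as a shift and turn from the pose commanded when the call began, along the tool's axes at that moment; what a row does not reach only later rows make up. A row lasts 1/10 s, in which the tool goes at most 50 mm and 8.59 degrees, less where a joint would pass 70% of its speed; a pose out of reach is approached as far as the arm can. A call with a gripper value outside its range is refused whole. The fingers move at their own pace and stop on an object; FORCE is the grip in N (left out, the last holds). Time passes only in rows, so rows that repeat a pose let the fingers close. It gives the time, the measured TCP pose, the force and the opening at its end, in the units of the state.
- bot.get_obs(): the state, without advancing time (a new reading comes with each control period).
- optics.camera(name): name is "side" or "top" or "wrist"; returns the picture (384x512x3 uint8, red, green, blue); there is no depth.
- optics.camera_params(name): a dict with "camera_matrix" (3x3 intrinsics, pixels), "D" ([k1, k2, p1, p2, k3] as OpenCV has them; the pictures are not rectified), "R" (3x3) and "t" (3): a world point X has camera coordinates R X + t; the wrist camera has in their place "mount" (4x4, takes a point from camera to tool coordinates, whose origin is the TCP and whose axes are the tool frame's). Camera axes: x right, y down, z forward; pixel columns grow to the right and rows downward; lengths in m; the calibration is good to about 2 mm. A picture is of the moment at which its call begins: read the wrist's pose just before it. camera_params takes no time and is no camera call.
- bot.job_done(): hands the job in, once; it reports no verdict.
The state is a dict: "time": time; "q": joint angles; "qd": joint speeds; "joint_efforts": joint torques, N m; "ee_pos": TCP position; "tcp_rot": TCP orientation; "wrist_force": force on the tool from outside, world axes, zero at the start; "torque": the same for the moment, N m; "opening": finger opening in m.
Only numpy, scipy, OpenCV 4.12 (cv2) and the standard library are available. Lean on these libraries where they do the work, as an engineer would, in place of code of your own. Each camera call takes 0.05 s, during which the arm holds its last target.

TASK

The black drive roller of the jar mill lies loose on the bench after cleaning and rolls at a touch. First turn the mill's crank arm upright so that the slot of its drive dog points straight up; then pick up the roller without letting it roll away, lay it in the two bearing forks with its flat tang in the slot, and fold the crank arm down toward the front of the mill to its stop, which locks the roller in. Do not disturb the beaker and the two jars behind the roller.

Things in the scene. Friction and masses are not known exactly. Their poses are not given: they have to be found in the camera images.
- roller_center (a point): Centre of the loose drive roller: black rubber sleeve, 44 mm diameter, 108 mm long, on a steel shaft, lying on its side, centre 22 mm above the bench. y runs along the roller toward the tang end. z lies in the plane of the tang and points up at the start, so the tang stands upright, ready for an upright slot.
- roller: The same roller, 0.25 to 0.5 kg; origin on its underside, 22 mm from its centre. Round 16 mm journals stick out at both ends, to 79 mm from the centre. Nothing holds it: pushed sideways it rolls, and its tang turns with it.
- roller_tang (a point): Centre of the roller's tang, on the roller axis, 86.5 mm from the roller's centre along its y: a flat steel plate 6 mm thick (roller x), 24 mm high (roller z), 15 mm long, at the end of one journal.
- seat (a point): Where the roller's centre must come to rest in the mill: on the bearing axis, 66 mm above the bench. Its axes: x to the back of the mill, y left along the bearing axis toward the drive dog, z up. The bearing forks stand at y = -68 and +68 mm, 10 mm thick, open upward, with a 19 mm gap between round-nosed prongs that end 12.5 mm above the axis; 126 mm lies free between them.
- mill: The jar mill, fixed to the bench: grey base plate 175 x 250 x 12 mm; origin on the bench under the seat, axes as the seat's. A fixed idler roller of 30 mm diameter lies parallel at x = +98 mm, its top 73 mm over the bench, in bearers up to 78 mm. A white gear housing at y = 112 to 140 mm, x = -31 to +31 mm, rises to 90 mm over the bench.
- dog_slot (a point): Middle of the drive dog's slot, on the bearing axis 93 mm left of the seat; turns with the crank. The dog is a 50 mm steel disc on the right side of the gear housing (its face 100 mm left of the seat) with two jaws 14 mm long, leaving a slot 11 mm wide right across, open toward the roller and at both rims, its rounded mouths about 23 mm wide. The slot runs along this point's z axis, which is the direction of the crank arm.
- crank_tip (a point): Tip of the crank arm, 87 mm from the bearing axis, 165 mm left of the seat along the mill's y, outside the gear housing (25 mm from its face). The arm is a straight 10 mm bar with a black round grip, 15 mm in diameter, on its last 35 mm. It swings in an upright plane across the bearing axis.
- crank (a joint): Angle of the crank arm and drive dog: 0 = arm and slot straight up; positive = arm leaning to the front of the mill (its -x side, where the robot is); it has stops at -0.5 and at +1.3 rad (folded forward). It starts between 0.55 and 0.95 rad. It is stiff enough to stay where it is left (about 0.06 N m). Move it along its arc: pushed level by its very tip while it leans far over, it can jam against a finger.
- beaker_mid (a point): Clear 100 ml beaker, 58 mm wide, 68 mm high; the point is on its axis 30 mm above the bench. Not to be disturbed.
- jar_a_mid (a point): Clear sample jar with some soil, 69 mm wide, 105 mm high; the point is on its axis 50 mm above the bench. Not to be disturbed.
- jar_b_mid (a point): Another such jar. Not to be disturbed.

How it is judged:
By the outcome, as a careful person would: the job done as asked, in the order asked, and still so for the second after the job is handed in, with the robot touching nothing.
It also fails if it takes over 64 s, if anything falls off the work surface, if the arm or the gripper's body presses on something with over 40 N, if the wrist force passes 120 N, or if a joint passes its speed limit or range.

## Working session

There is one attempt and no reset: what is moved stays moved. The work goes in short steps, Python scripts to look and compute and a shell command to move; the robot and the scene stay as the last step left them, time stands still between calls to the robot, and variables do not carry over. Pictures are saved under pics/ and viewed, and the job is handed in when it is done.

```bash
mkdir -p pics; ls; python3 - <<'E'
from workcell import bot, optics
import cv2
o=bot.get_obs(); print(o)
for n in ("side","top","wrist"):
    im=optics.camera(n); cv2.imwrite(f"pics/{n}0.png",cv2.resize(im[:,:,::-1],(768,576),interpolation=cv2.INTER_CUBIC))
    cv2.imwrite(f"pics/raw_{n}0.png",im[:,:,::-1])
    print(n,optics.camera_params(n))
E
```

```text
pics
{'time': 0.0, 'q': array([6.84125890e+01, 5.00930126e+00, 1.00343872e+01, 9.51010295e+01,
       8.24503565e-04, 9.00017278e+01]), 'qd': array([-0.02888935,  0.05193257, -0.07258179, -0.02969352, -0.0226815 ,
        0.01810326]), 'joint_efforts': array([ 1.05775111e-03, -5.20385993e+01,  4.64806366e+01,  1.60574808e-02,
        1.02458800e-04, -7.51021986e-06]), 'ee_pos': array([0.20225132, 0.51116869, 0.20749977]), 'tcp_rot': array([-1.79999178e+02,  7.59435242e-02,  6.84108612e+01]), 'wrist_force': array([-0.19242664,  0.54594533, -0.07131402]), 'torque': array([-0.0044059 , -0.00071009, -0.01179616]), 'opening': 0.08511627573283025}
side {'camera_matrix': array([[432.91600619,   0.        , 248.54142397],
       [  0.        , 432.91600619, 190.67861906],
       [  0.        ,   0.        ,   1.        ]]), 'D': array([-0.08816885,  0.        ,  0.        ,  0.        ,  0.        ]), 'R': array([[ 0.9675393 , -0.25260041, -0.00779322],
       [-0.12759172, -0.46163327, -0.87784684],
       [ 0.21814686,  0.85034567, -0.47887806]]), 't': array([-0.5661958 ,  0.17491764,  1.1
[... 369 characters left out ...]
      [ 0.21271212,  0.00852806, -0.9770777 ]]), 't': array([-0.07156397,  0.61200581,  1.1287589 ])}
wrist {'camera_matrix': array([[302.23994001,   0.        , 254.59188778],
       [  0.        , 302.23994001, 193.9457399 ],
       [  0.        ,   0.        ,   1.        ]]), 'D': array([0.0008218, 0.       , 0.       , 0.       , 0.       ]), 'mount': array([[ 9.99999375e-01,  7.99238604e-04,  7.81405175e-04,
         7.02611252e-04],
       [-1.01160911e-03,  9.44480436e-01,  3.28566102e-01,
        -8.32997785e-02],
       [-4.75419188e-04, -3.28566687e-01,  9.44480654e-01,
        -1.66363415e-01],
       [ 0.00000000e+00,  0.00000000e+00,  0.00000000e+00,
         1.00000000e+00]])}
```

View pics/side0.png

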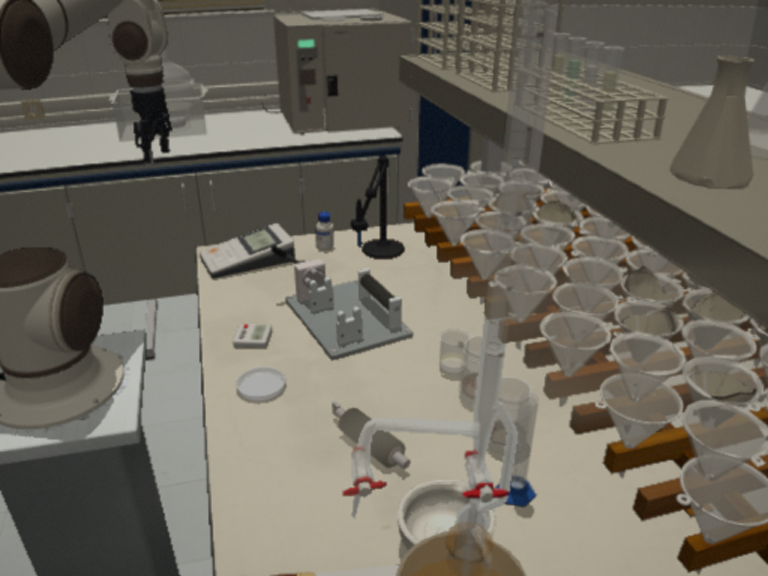

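View pics/top0.png

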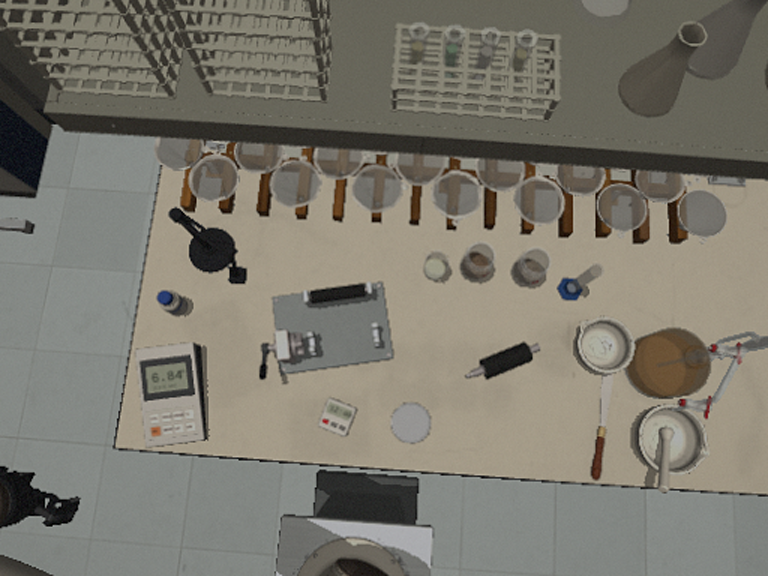

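View pics/wrist0.png

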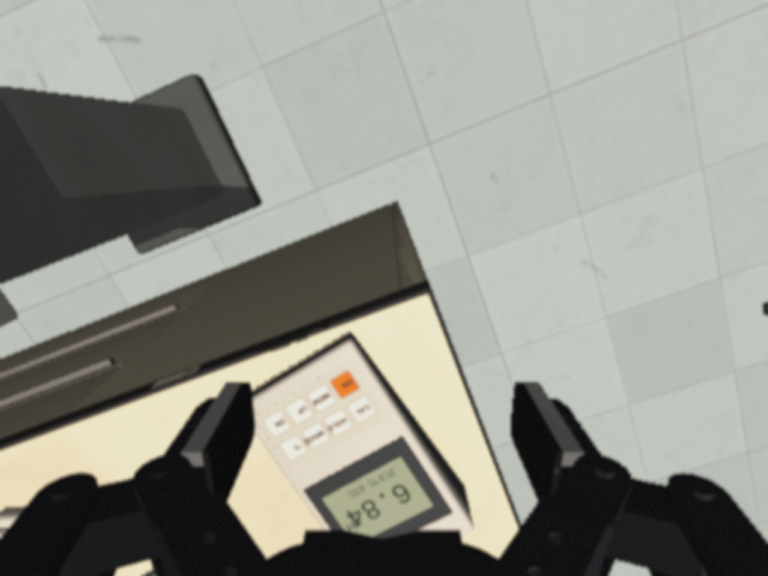

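The mill sits at the left (crank arm at top-picture ~(264,360), dog by (312,345)). The roller is near (505,361), with the beaker and jars behind it at (437,266), (477,263) and (531,267). I'll enlarge crops next.

```bash
python3 - <<'E'
import cv2
t=cv2.imread('pics/raw_top0.png'); s=cv2.imread('pics/raw_side0.png')
def crop(im,x,y,w,h,k,n): cv2.imwrite(n,cv2.resize(im[y:y+h,x:x+w],(w*k,h*k),interpolation=cv2.INTER_CUBIC))
crop(t,165,180,100,75,8,'pics/c_mill_top.png')
crop(t,300,215,75,50,10,'pics/c_rol_top.png')
crop(s,180,160,100,75,8,'pics/c_mill_side.png')
crop(s,210,255,75,65,9,'pics/c_rol_side.png')
E
```

```text
(no output)
```

View pics/c_mill_top.png

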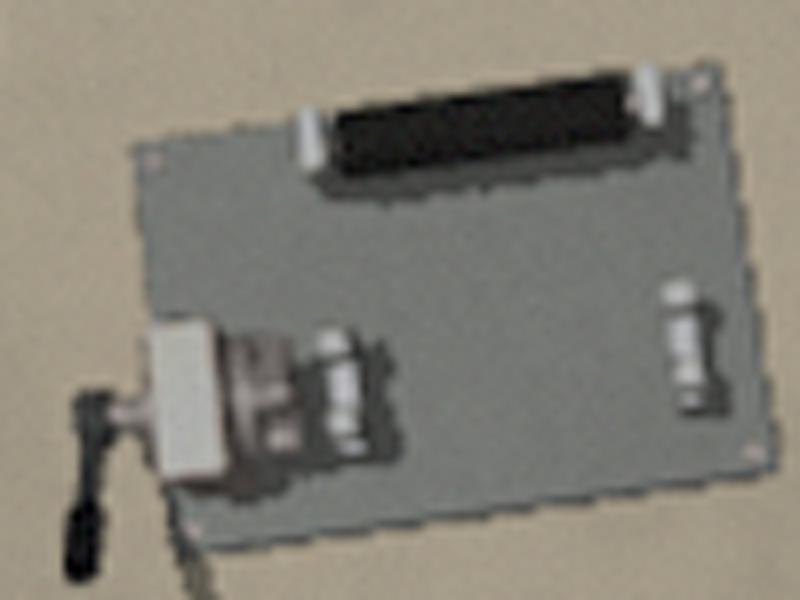

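View pics/c_rol_top.png

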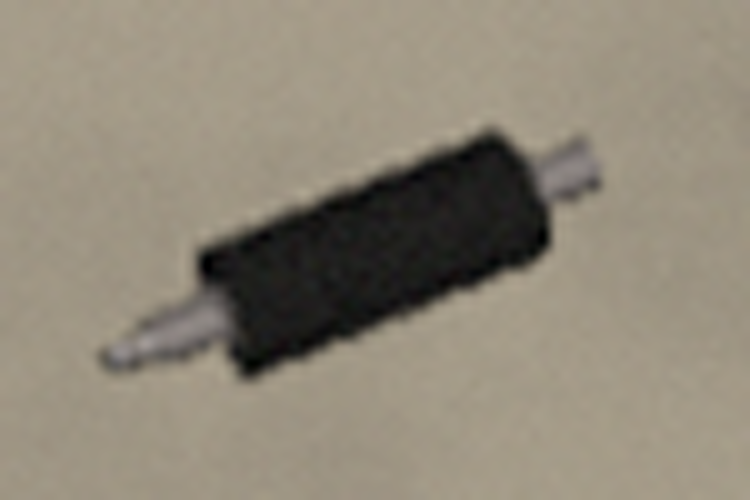

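View pics/c_mill_side.png

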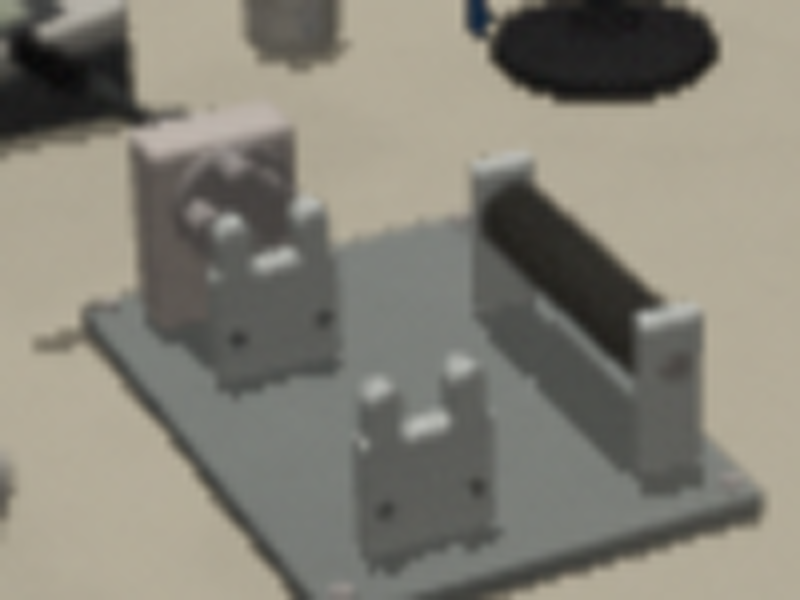

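View pics/c_rol_side.png

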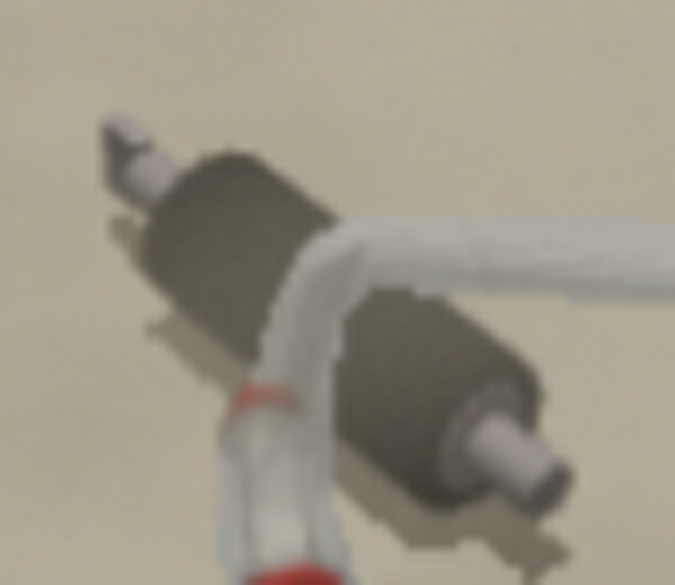

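```bash
cat > h.py <<'E'
import numpy as np, cv2
from scipy.optimize import least_squares
from scipy.spatial.transform import Rotation as Ro
from workcell import bot, optics
def P(n): return optics.camera_params(n)
def rt(n,obs=None):
    p=P(n)
    if n!='wrist': return p['R'],p['t']
    T=np.eye(4);T[:3,:3]=Ro.from_euler('xyz',obs['tcp_rot'],degrees=True).as_matrix();T[:3,3]=obs['ee_pos']
    C=np.linalg.inv(T@p['mount']); return C[:3,:3],C[:3,3]
def proj(n,X,obs=None):
    p=P(n);R,t=rt(n,obs)
    return cv2.projectPoints(np.asarray(X,float).reshape(-1,1,3),cv2.Rodrigues(R)[0],t,p['camera_matrix'],p['D'])[0].reshape(-1,2)
def back(n,px,z,obs=None):
    p=P(n);R,t=rt(n,obs)
    u=cv2.undistortPoints(np.asarray(px,float).reshape(-1,1,2),p['camera_matrix'],p['D']).reshape(-1,2)
    d=np.c_[u,np.ones(len(u))]@R; c=-R.T@t
    return c+d*((z-c[2])/d[:,2])[:,None]
def W(pose,L):
    x,y,a=pose; L=np.atleast_2d(L); c,s=np.cos(a),np.sin(a)
    return np.c_[x+c*L[:,0]-s*L[:,1],y+s*L[:,0]+c*L[:,1],L[:,2]]
def fit(sets,p0):
    # sets: (cam, pixels, local pts, obs)
    f=lambda p:np.concatenate([(proj(c,W(p,L),o)-np.asarray(px)).ravel() for c,px,L,o in sets])
    r=least_squares(f,p0,loss='soft_l1'); return r.x,f(r.x).reshape(-1,2)
def shot(n,name,k=1.5):
    o=bot.get_obs(); im=optics.camera(n)[:,:,::-1]
    cv2.imwrite(f'pics/raw_{name}.png',im); cv2.imwrite(f'pics/{name}.png',cv2.resize(im,None,fx=k,fy=k,interpolation=cv2.INTER_CUBIC)); return o
E
cat > m1.py <<'E'
from h import *
np.set_printoptions(precision=4,suppress=True)
T=lambda a:np.array(a)/8+[165,180]
S=lambda a:np.array(a)/8+[180,160]
ft=[[0,.068,.0785],[0,-.068,.0785]]
hs=[[.031,.14,.09],[.031,.112,.09],[-.031,.112,.09],[-.031,.14,.09]]
sets=[('top',T([(343,391),(684,346),(150,322),(213,318),(228,475),(165,482)]),np.array(ft+hs),None),
('side',S([(268,216),(420,373)]),np.array(ft),None)]
mp,r=fit(sets,[.4,.15,0]); print('mill',mp,np.degrees(mp[2]));print(r)
g=np.array([(78,580),(88,500),(93,400)])
for a in (.55,.65,.75,.85,.95):
    L=[[-.087*np.sin(a),.165,.066+.087*np.cos(a)],[-.052*np.sin(a),.165,.066+.052*np.cos(a)],[0,.165,.066]]
    print(a,((proj('top',W(mp,L))-[165,180])*8).round())
R=lambda a:np.array(a)/10+[300,215]
Q=lambda a:np.array(a)/9+[210,255]
L=np.array([[0,.094,.022],[0,-.079,.022],[0,.054,.022],[0,-.054,.022]])
rp,r=fit([('top',R([(103,357),(600,165),(221,314),(521,191)]),L,None)],[.3,-.2,0]);print('roller',rp,np.degrees(rp[2]),r)
print(((proj('side',W(rp,L))-[210,255])*9).round())
for n,px in (('beaker',(437,266)),('ja',(477,263)),('jb',(531,267))): print(n,back('top',np.array([px])/1.5,.05))
E
python3 m1.py
```

```text
mill [0.5199 0.0516 0.2006] 11.493970620322727
[[-0.0717 -0.8234]
 [ 0.7072 -0.7439]
 [-0.594   0.3687]
 [ 0.5494 -0.274 ]
 [ 0.5674 -0.0126]
 [-0.6758  0.2789]
 [-0.2363 -0.6704]
 [-0.843   0.2175]]
0.55 [[ 70. 518.]
 [ 83. 477.]
 [100. 420.]]
0.65 [[ 74. 539.]
 [ 85. 489.]
 [100. 420.]]
0.75 [[ 79. 558.]
 [ 88. 501.]
 [100. 420.]]
0.85 [[ 84. 576.]
 [ 91. 511.]
 [100. 420.]]
0.95 [[ 89. 592.]
 [ 94. 521.]
 [100. 420.]]
roller [ 0.5039 -0.2971  0.4377] 25.079223251142015 [[ 0.341  -0.0137]
 [-0.6438  0.0335]
 [-0.0755 -0.1816]
 [ 0.3013  0.1731]]
[[110. 142.]
 [541. 492.]
 [201. 216.]
 [473. 436.]]
beaker [[ 0.6964 -0.1348  0.05  ]]
ja [[ 0.7097 -0.2221  0.05  ]]
jb [[ 0.7093 -0.3411  0.05  ]]
```

```bash
cat >> h.py <<'E'
def go(p,rpy=None,M=None):
    """tool-frame row from present measured pose to world TCP p with rpy"""
    o=bot.get_obs(); R0=Ro.from_euler('xyz',o['tcp_rot'],degrees=True)
    R1=M if M is not None else Ro.from_euler('xyz',rpy,degrees=True)
    s=R0.inv().apply(np.asarray(p)-o['ee_pos']); w=(R0.inv()*R1).as_rotvec()
    print('row',np.r_[s,w].round(4).tolist(),'rows>=',max(np.linalg.norm(s)/.05,np.degrees(np.linalg.norm(w))/8.59).round(1))
    return s,w
E
python3 - <<'E'
from h import *
mp=[.5199,.0516,.2006]
print(W(mp,[-.03,.165,.28])); go(W(mp,[-.03,.165,.28])[0],[180,0,11.5])
E
```

```text
[[0.45762412 0.20731357 0.28      ]]
row [-0.1887, 0.3492, -0.0721, 0.0006, 0.0009, 0.9933] rows>= 8.1
```

```bash
python3 -m creep '[[-0.03,0.06,-0.072,0,0,0.15,1],[-0.08,0.15,-0.072,0,0,0.45,1],[-0.13,0.24,-0.072,0,0,0.7,1],[-0.189,0.349,-0.072,0,0,0.993,1],[-0.189,0.349,-0.072,0,0,0.993,1],[-0.189,0.349,-0.072,0,0,0.993,1],[-0.189,0.349,-0.072,0,0,0.993,1],[-0.189,0.349,-0.072,0,0,0.993,1]]'
python3 -m creep '[[0,0,0,0,0,0,1],[0,0,0,0,0,0,1]]'
python3 - <<'E'
from h import *
o=shot('wrist','w1'); print(o['ee_pos'],o['tcp_rot'],o['time'])
np.save('w1.npy',np.r_[o['ee_pos'],o['tcp_rot']])
E
```

```text
time: 0.95
ee_pos: [0.4484, 0.2171, 0.2793]
tcp_rot: [-180.0, -0.0, 11.3]
wrist_force: [0.5, 1.3, 1.3]
opening: 0.0858
time: 1.15
ee_pos: [0.4481, 0.218, 0.2789]
tcp_rot: [-180.0, 0.0, 11.4]
wrist_force: [-0.5, 1.0, -0.4]
opening: 0.0855
[0.4480836  0.21800195 0.27887341] [-1.79998458e+02  4.30758234e-02  1.13524775e+01] 1.15
```

View pics/w1.png

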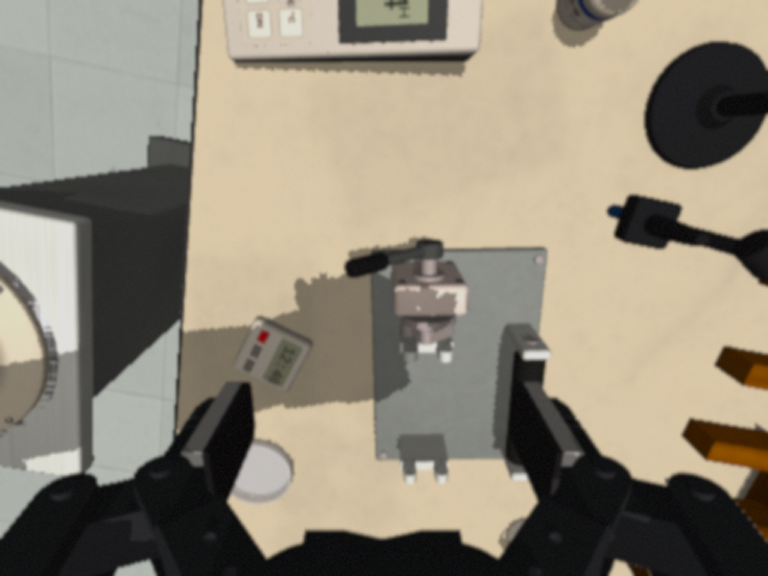

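```bash
python3 - <<'E'
import cv2
im=cv2.imread('pics/raw_w1.png'); x,y,w,h=220,150,150,180
cv2.imwrite('pics/c_w1a.png',cv2.resize(im[150:250,225:325],(800,800),interpolation=cv2.INTER_CUBIC)[:600])
cv2.imwrite('pics/c_w1b.png',cv2.resize(im[230:330,240:370],(780,600),interpolation=cv2.INTER_CUBIC))
E
```

```text
(no output)
```

View pics/c_w1a.png

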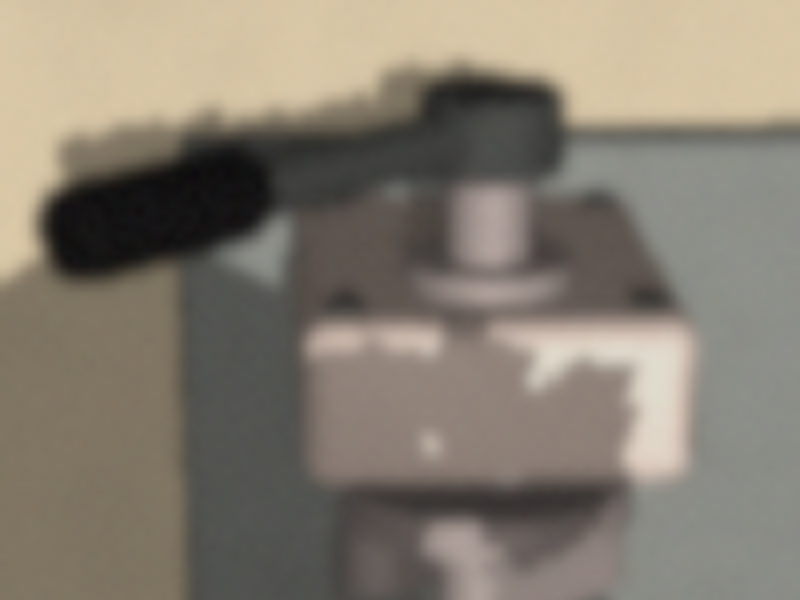

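View pics/c_w1b.png

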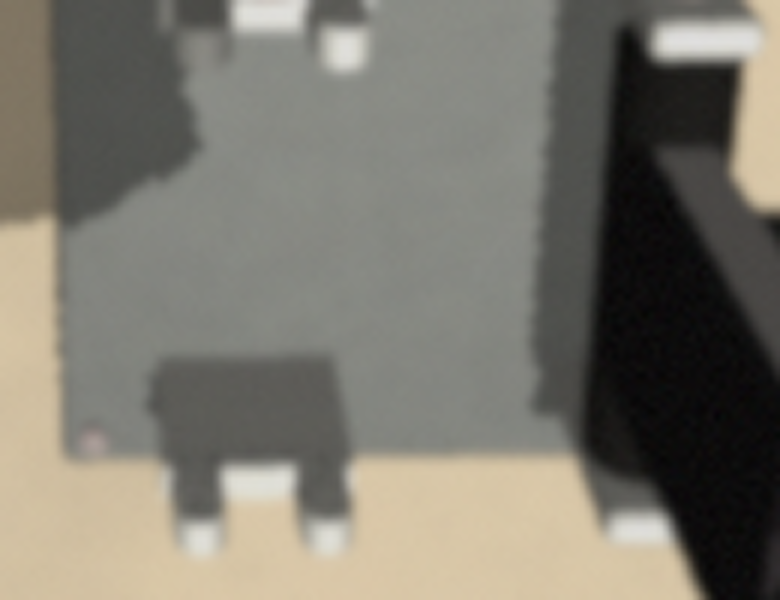

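```bash
cat > m2.py <<'E'
from h import *
np.set_printoptions(precision=4,suppress=True)
T=lambda a:np.array(a)/8+[165,180]
S=lambda a:np.array(a)/8+[180,160]
A=lambda a:np.array(a)/8+[225,150]
B=lambda a:np.array(a)/6+[240,230]
ft=[[0,.068,.0785],[0,-.068,.0785]]
hs=[[.031,.14,.09],[.031,.112,.09],[-.031,.112,.09],[-.031,.14,.09]]
v=np.load('w1.npy'); o=dict(ee_pos=v[:3],tcp_rot=v[3:])
st=[('top',T([(343,391),(684,346),(150,322),(213,318),(228,475),(165,482)]),np.array(ft+hs),None),
('side',S([(268,216),(420,373)]),np.array(ft),None)]
sw=[('wrist',np.r_[A([(693,322),(690,482),(312,484),(303,328)]),B([(273,49),(264,535)])],np.array(hs+ft),o)]
for s in (st,sw,st+sw):
    mp,r=fit(s,[.52,.05,.2]); print('mill',mp,np.degrees(mp[2]));print(r.round(1).tolist())
for a in (.6,.65,.7,.75,.8,.85):
    L=[[-.087*np.sin(a),.165,.066+.087*np.cos(a)],[-.052*np.sin(a),.165,.066+.052*np.cos(a)],[0,.165,.066]]
    print(a,((proj('wrist',W(mp,L),o)-[225,150])*8).round().tolist(),((proj('top',W(mp,L))-[165,180])*8).round().tolist())
E
python3 m2.py
```

```text
mill [0.5199 0.0516 0.2006] 11.49397248301881
[[-0.1, -0.8], [0.7, -0.7], [-0.6, 0.4], [0.5, -0.3], [0.6, -0.0], [-0.7, 0.3], [-0.2, -0.7], [-0.8, 0.2]]
mill [0.5264 0.0565 0.2148] 12.30670498940213
[[1.0, -0.5], [0.3, 0.5], [-1.3, 0.9], [-0.3, -0.5], [0.1, -0.2], [-0.0, 0.1]]
mill [0.5249 0.0558 0.2086] 11.954547528103586
[[-1.2, -2.4], [-0.5, -2.6], [-1.8, -1.0], [-0.7, -1.7], [-0.5, -1.5], [-1.7, -1.1], [1.0, -1.5], [0.8, -0.8], [0.4, 0.0], [-0.4, 0.9], [-2.0, 1.1], [-0.9, -0.3], [-0.7, 0.1], [-1.3, 0.4]]
0.6 [[167.0, 263.0], [310.0, 203.0], [485.0, 129.0]] [[64.0, 518.0], [75.0, 472.0], [91.0, 410.0]]
0.65 [[142.0, 258.0], [295.0, 200.0], [485.0, 129.0]] [[66.0, 528.0], [77.0, 478.0], [91.0, 410.0]]
0.7 [[117.0, 252.0], [281.0, 197.0], [485.0, 129.0]] [[68.0, 538.0], [78.0, 484.0], [91.0, 410.0]]
0.75 [[94.0, 246.0], [267.0, 194.0], [485.0, 129.0]] [[71.0, 547.0], [79.0, 490.0], [91.0, 410.0]]
0.8 [[73.0, 240.0], [254.0, 191.0], [485.0, 129.0]] [[73.0, 556.0], [81.0, 495.0], [91.0, 410.0]]
0.85 [[53.0, 233.0], [242.0, 188.0], [485.0, 129.0]] [[76.0, 565.0], [82.0, 500.0], [91.0, 410.0]]
```

```bash
cat >> h.py <<'E'
def tilt(mp,tau,D,y=.165,z=.066,x0=0,yaw=None):
    a=mp[2] if yaw is None else yaw
    p=W(mp,[x0-D*np.sin(tau),y,z+D*np.cos(tau)])[0]
    M=Ro.from_euler('xyz',[180,0,np.degrees(a)],degrees=True)*Ro.from_rotvec([0,tau,0])
    print('tool z world',M.as_matrix()[:,2].round(3)); return p,M
E
python3 - <<'E'
from h import *
mp=[.5235,.055,.208]
p,M=tilt(mp,.83,.131); print(p); go(p,M=M)
E
```

```text
tool z world [ 0.722  0.152 -0.675]
[0.39484154 0.19648109 0.15440872]
row [-0.056, 0.0115, 0.1246, 0.0032, 0.8307, -0.0075] rows>= 5.5
```

```bash
python3 -m creep '[[-0.02,0.003,0.01,0,0.14,0,1],[-0.045,0.006,0.025,0.001,0.28,-0.002,1],[-0.056,0.009,0.05,0.002,0.42,-0.004,1],[-0.056,0.0115,0.075,0.003,0.56,-0.006,1],[-0.056,0.0115,0.1,0.003,0.7,-0.007,1],[-0.056,0.0115,0.125,0.003,0.83,-0.0075,1],[-0.056,0.0115,0.125,0.003,0.83,-0.0075,1],[-0.056,0.0115,0.125,0.003,0.83,-0.0075,1]]'
python3 -m creep '[[0,0,0,0,0,0,1],[0,0,0,0,0,0,1],[0,0,0,0,0,0,1]]'
python3 - <<'E'
from h import *
o=shot('wrist','w2'); print(o['ee_pos'],o['tcp_rot'],o['time'])
np.save('w2.npy',np.r_[o['ee_pos'],o['tcp_rot']])
shot('top','t2')
E
```

```text
time: 2.0
ee_pos: [0.4271, 0.2418, 0.153]
tcp_rot: [177.9, -45.1, 12.4]
wrist_force: [-0.8, 0.2, -0.3]
opening: 0.0853
time: 2.3
ee_pos: [0.4298, 0.2393, 0.1601]
tcp_rot: [178.2, -45.3, 11.8]
wrist_force: [0.2, 1.1, 0.2]
opening: 0.0854
[0.42977943 0.23933777 0.16006217] [178.23629023 -45.27861054  11.8224746 ] 2.3
```

View pics/w2.png

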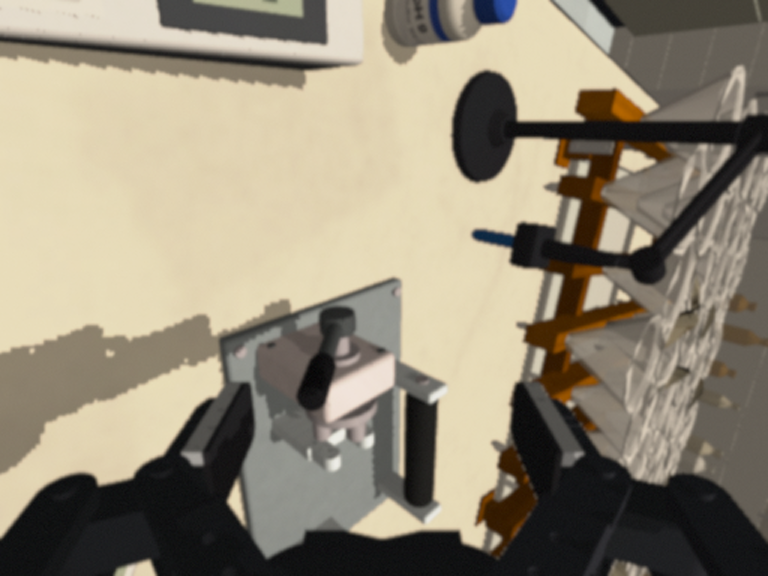

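View pics/t2.png

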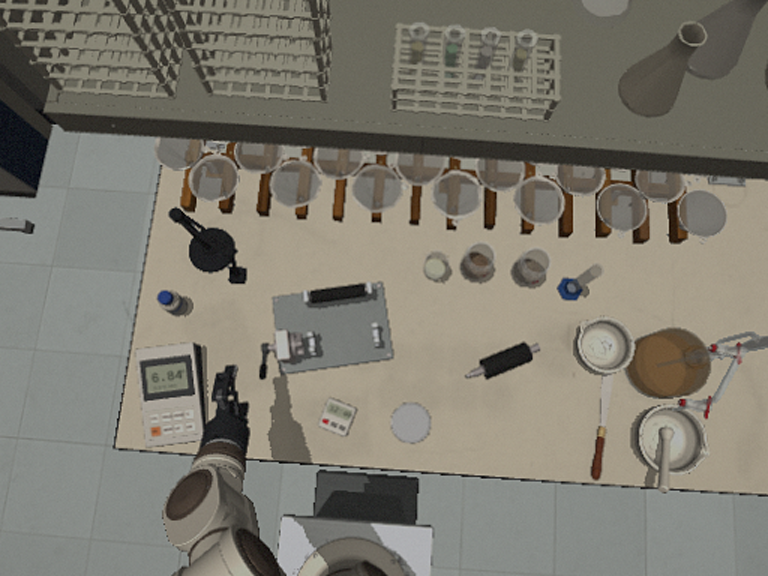

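```bash
python3 - <<'E'
from h import *
o=bot.get_obs(); print(o['q'].round(1),o['qd'].round(2),o['ee_pos'])
mp=[.5235,.055,.208]
p,M=tilt(mp,.83,.131); print(p); go(p,M=M)
E
```

```text
[ 43.6 -48.5 -47.1  51.6 -23.6 113.9] [-0.03  0.27 -0.39 -0.23 -0.11  0.03] [0.42988328 0.23903885 0.15943722]
tool z world [ 0.722  0.152 -0.675]
[0.39484154 0.19648109 0.15440872]
row [-0.0338, 0.0353, -0.0259, 0.0328, 0.0402, -0.0006] rows>= 1.1
```

```bash
python3 - <<'E'
import cv2
im=cv2.imread('pics/raw_w2.png')
cv2.imwrite('pics/c_w2a.png',cv2.resize(im[180:340,140:300],(800,800),interpolation=cv2.INTER_CUBIC)[:700])
E
```

```text
(no output)
```

View pics/c_w2a.png

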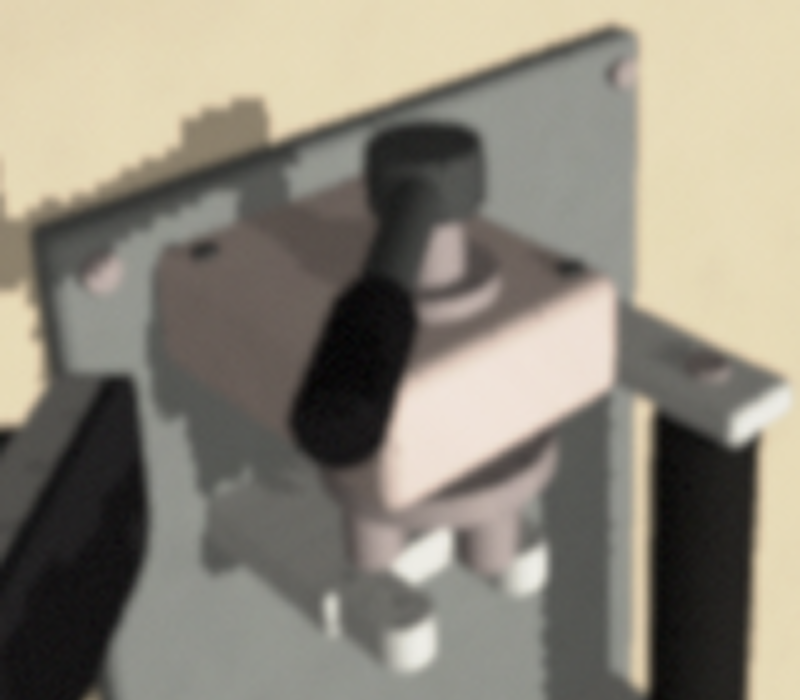

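```bash
cat > m3.py <<'E'
from h import *
np.set_printoptions(precision=4,suppress=True)
T=lambda a,k=8,c=(165,180):(np.array(a)+.5)/k-.5+c
ft=[[0,.068,.0785],[0,-.068,.0785]]
hs=[[.031,.14,.09],[.031,.112,.09],[-.031,.112,.09],[-.031,.14,.09]]
O=lambda v:dict(ee_pos=v[:3],tcp_rot=v[3:])
o1=O(np.load('w1.npy'));o2=O(np.load('w2.npy'))
st=[('top',T([(343,391),(684,346),(150,322),(213,318),(228,475),(165,482)]),np.array(ft+hs),None),
('side',T([(268,216),(420,373)],8,(180,160)),np.array(ft),None)]
sw=[('wrist',np.r_[T([(693,322),(690,482),(312,484),(303,328)],8,(225,150)),T([(273,49),(264,535)],6,(240,230))],np.array(hs+ft),o1)]
s2=[('wrist',T([(608,283),(610,385),(392,505),(467,605)],5,(140,180)),np.array(hs[:3]+ft[:1]),o2)]
for s in (st,sw,s2,st+sw+s2):
    mp,r=fit(s,[.52,.05,.2]); print('mill',mp,np.degrees(mp[2]));print(r.round(1).tolist())
E
python3 m3.py
```

```text
mill [0.5202 0.0532 0.1958] 11.219809691608653
[[-0.1, -0.6], [0.7, -0.4], [-0.6, 0.4], [0.5, -0.2], [0.4, 0.1], [-0.8, 0.3], [0.3, -0.5], [-0.5, 0.4]]
mill [0.5253 0.0579 0.2141] 12.268055338606786
[[1.1, -0.7], [0.4, 0.4], [-1.4, 0.8], [-0.4, -0.7], [0.1, -0.1], [-0.0, 0.6]]
mill [0.518  0.0576 0.1586] 9.089716793349963
[[2.6, -2.9], [1.0, 0.9], [-2.0, 0.8], [-0.3, -0.3]]
mill [0.5233 0.0571 0.2036] 11.66693908029893
[[-1.3, -1.6], [-0.6, -1.6], [-1.8, -0.3], [-0.7, -1.0], [-0.6, -0.7], [-1.9, -0.4], [0.9, -1.2], [0.4, -0.5], [0.6, -0.2], [-0.3, 0.9], [-2.1, 0.8], [-0.9, -0.7], [-0.9, 0.1], [-1.9, 0.7], [1.8, -2.5], [1.1, 0.9], [-1.9, 3.4], [1.2, -0.1]]
```

```bash
cat >> h.py <<'E'
MP=[.5225,.056,.2036]
def crk(theta,tau,r=.068,ret=0,off=.017,mp=MP):
    C=np.array([-r*np.sin(theta),.165,.066+r*np.cos(theta)])+(off-ret)*np.array([np.sin(tau),0,-np.cos(tau)])
    M=Ro.from_euler('xyz',[180,0,np.degrees(mp[2])],degrees=True)*Ro.from_rotvec([0,tau,0])
    return W(mp,C)[0],M
E
python3 - <<'E'
from h import *
p,M=crk(.83,.4,ret=.06); print(p); go(p,M=M); go(p+[-.03,0.03,.06],M=M)
E
```

```text
[0.42359561 0.20406008 0.15149717]
row [-0.015, 0.0331, -0.0028, 0.0296, -0.3899, -0.004] rows>= 2.6
row [0.0113, -0.0006, -0.0626, 0.0296, -0.3899, -0.004] rows>= 2.6
```

```bash
python3 -m creep '[[0.003,0,-0.03,0.01,-0.13,-0.001,1],[0.011,0,-0.063,0.02,-0.26,-0.002,1],[0.011,0,-0.063,0.03,-0.39,-0.004,1],[0.011,0,-0.063,0.03,-0.39,-0.004,1],[-0.015,0.033,-0.003,0.03,-0.39,-0.004,1],[-0.015,0.033,-0.003,0.03,-0.39,-0.004,1],[-0.015,0.033,-0.003,0.03,-0.39,-0.004,1]]'
python3 -m creep '[[0,0,0,0,0,0,1],[0,0,0,0,0,0,1]]'
python3 - <<'E'
from h import *
o=shot('wrist','w3'); print(o['ee_pos'],o['tcp_rot'],o['q'].round(1),o['time'])
p,M=crk(.83,.4,ret=.0); print(p); go(p,M=M)
E
```

```text
time: 3.1
ee_pos: [0.4224, 0.2022, 0.1469]
tcp_rot: [179.8, -22.7, 11.6]
wrist_force: [-1.1, -0.1, -0.2]
opening: 0.0857
time: 3.3
ee_pos: [0.4232, 0.2049, 0.1522]
tcp_rot: [-180.0, -23.0, 11.7]
wrist_force: [0.5, 0.0, -0.1]
opening: 0.0852
[0.42322265 0.20491683 0.15219562] [-179.99100852  -23.01728113   11.73780547] [ 30.6 -31.1 -29.6  69.6  -7.2 107.4] 3.3
[0.44647811 0.20878442 0.09623351]
row [-0.0002, 0.0011, 0.0607, -0.0009, -0.0017, 0.0015] rows>= 1.2
```

View pics/w3.png

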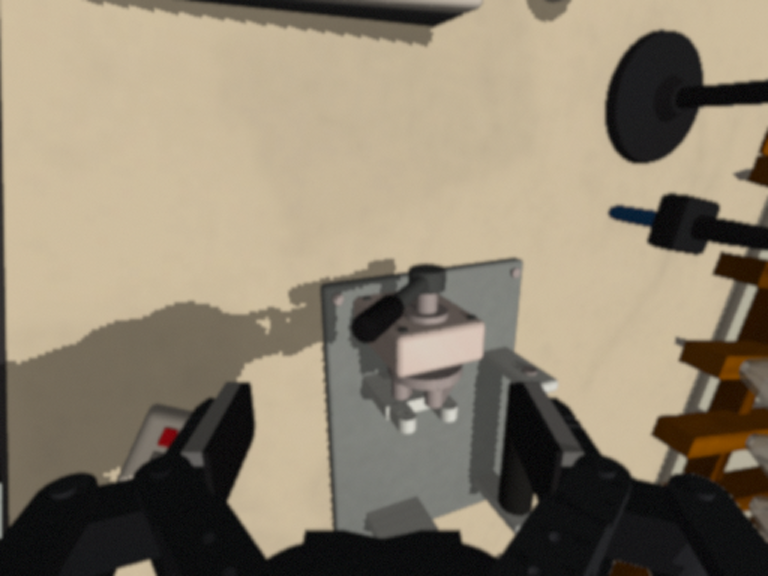

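```bash
python3 - <<'E'
from h import *
o=bot.get_obs()
for a in (.7,.75,.8,.85,.9):
    L=[[-.087*np.sin(a),.165,.066+.087*np.cos(a)],[-.052*np.sin(a),.165,.066+.052*np.cos(a)],[0,.165,.066]]
    print(a,(proj('wrist',W(MP,L),o)*1.5).round())
print((proj('wrist',W(MP,[[.031,.14,.09],[.031,.112,.09],[-.031,.112,.09],[0,.068,.0785],[0,-.068,.0785]]),o)*1.5).round())
E
```

```text
0.7 [[383. 333.]
 [403. 307.]
 [423. 278.]]
0.75 [[374. 332.]
 [398. 306.]
 [423. 278.]]
0.8 [[365. 331.]
 [393. 306.]
 [423. 278.]]
0.85 [[357. 329.]
 [389. 305.]
 [423. 278.]]
0.9 [[349. 327.]
 [384. 304.]
 [423. 278.]]
[[484. 322.]
 [481. 362.]
 [393. 381.]
 [427. 421.]
 [421. 571.]]
```

```bash
python3 -m creep '[[0,0.001,0.03,0,0,0,1],[0,0.001,0.06,0,0,0,1],[0,0.001,0.06,0,0,0,1],[0,0.001,0.06,0,0,0,0.4],[0,0.001,0.06,0,0,0,0.4],[0,0.001,0.06,0,0,0,0.4],[0,0.001,0.06,0,0,0,0.4]]' 20
python3 - <<'E'
from h import *
o=shot('wrist','w4'); print(o['ee_pos'],o['tcp_rot'],o['q'].round(1),o['time'],o['wrist_force'])
for th,ta in ((.7,.4),(.55,.4),(.4,.4),(.25,.25),(.12,.12),(0,0)):
    p,M=crk(th,ta); go(p,M=M)
E
```

```text
time: 4.05
ee_pos: [0.4464, 0.2084, 0.0964]
tcp_rot: [180.0, -23.0, 11.7]
wrist_force: [-0.5, -0.4, -0.2]
opening: 0.0342
[0.4464     0.20844003 0.09637607] [179.9905052  -22.95212     11.74741064] [ 29.2 -28.  -33.8  62.1  -6.7 106.2] 4.05 [-0.46072992 -0.4431931  -0.20117779]
row [0.0085, -0.0004, -0.0032, -0.0003, -0.0002, 0.0013] rows>= 0.2
row [0.0185, -0.0004, -0.0055, -0.0003, -0.0002, 0.0013] rows>= 0.4
row [0.0286, -0.0003, -0.0063, -0.0003, -0.0002, 0.0013] rows>= 0.6
row [0.0363, -0.0003, -0.0057, -0.0002, -0.1502, 0.0014] rows>= 1.0
row [0.0427, -0.0003, -0.0043, -0.0001, -0.2802, 0.0014] rows>= 1.9
row [0.0485, -0.0003, -0.0022, -0.0, -0.4002, 0.0014] rows>= 2.7
```

View pics/w4.png

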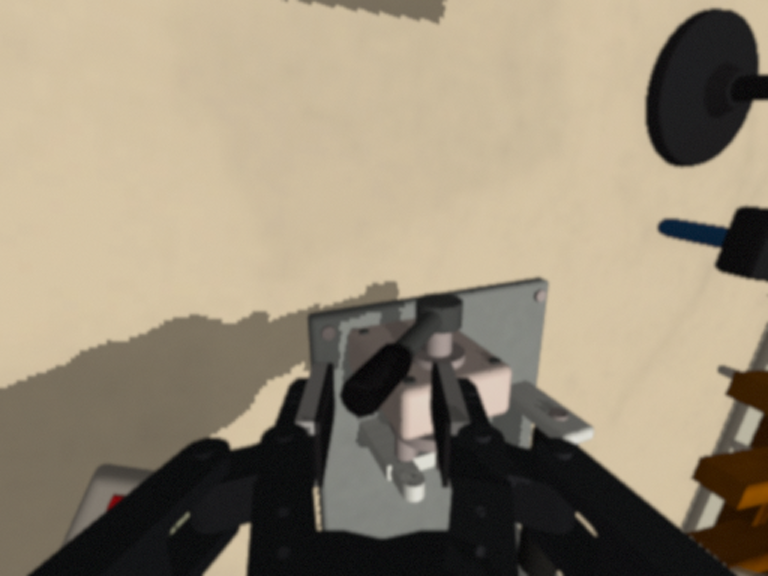

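```bash
python3 - <<'E'
from h import *
o=bot.get_obs();R=Ro.from_euler('xyz',o['tcp_rot'],degrees=True)
tl=lambda v:o['ee_pos']+R.apply(v)
print((proj('wrist',[tl([0,0,z]) for z in (0,-.01,-.019,-.03)],o)*1.5).round())
for a in (.8,.84,.88):
    L=[[-.087*np.sin(a),.165,.066+.087*np.cos(a)],[-.052*np.sin(a),.165,.066+.052*np.cos(a)],[0,.165,.066]]
    print((proj('wrist',W(MP,L),o)*1.5).round())
E
```

```text
[[377. 354.]
 [377. 366.]
 [377. 378.]
 [377. 394.]]
[[361. 402.]
 [398. 357.]
 [435. 312.]]
[[351. 399.]
 [393. 356.]
 [435. 312.]]
[[342. 397.]
 [389. 355.]
 [435. 312.]]
```

```bash
python3 -m creep '[[0.0085,0,-0.003,0,0,0,0.4],[0.0185,0,-0.0055,0,0,0,0.4],[0.0285,0,-0.0063,0,0,0,0.4],[0.0325,0,-0.006,0,-0.08,0,0.4],[0.0363,0,-0.0057,0,-0.15,0,0.4],[0.0427,0,-0.0043,0,-0.28,0,0.4],[0.0485,0,-0.0022,0,-0.4,0,0.4],[0.0485,0,-0.0022,0,-0.4,0,0.4]]'
python3 -m creep '[[0,0,0,0,0,0,0.3],[0,0,0,0,0,0,0],[0,0,0,0,0,0,0],[0,0,0,0,0,0,0],[0,0,0,0,0,0,0]]' 20
python3 - <<'E'
from h import *
o=shot('wrist','w5'); print(o['ee_pos'],o['tcp_rot'],o['time'],o['wrist_force'],o['torque'])
p,M=crk(0,0); go(p,M=M)
E
```

```text
time: 4.9
ee_pos: [0.492, 0.2174, 0.1107]
tcp_rot: [179.9, 0.7, 11.7]
wrist_force: [-0.9, 0.1, -0.2]
opening: 0.0344
time: 5.4
ee_pos: [0.4884, 0.2167, 0.1163]
tcp_rot: [180.0, 0.0, 11.7]
wrist_force: [1.3, -1.8, -9.6]
opening: 0.0141
[0.48838991 0.21674684 0.1162579 ] [1.79951170e+02 8.57909459e-03 1.17417881e+01] 5.4 [ 1.32189526 -1.83006152 -9.62038653] [-0.25430669 -0.25969252  0.05143859]
row [0.0009, -0.0007, -0.0007, 0.0008, 0.0004, 0.0013] rows>= 0.0
```

View pics/w5.png

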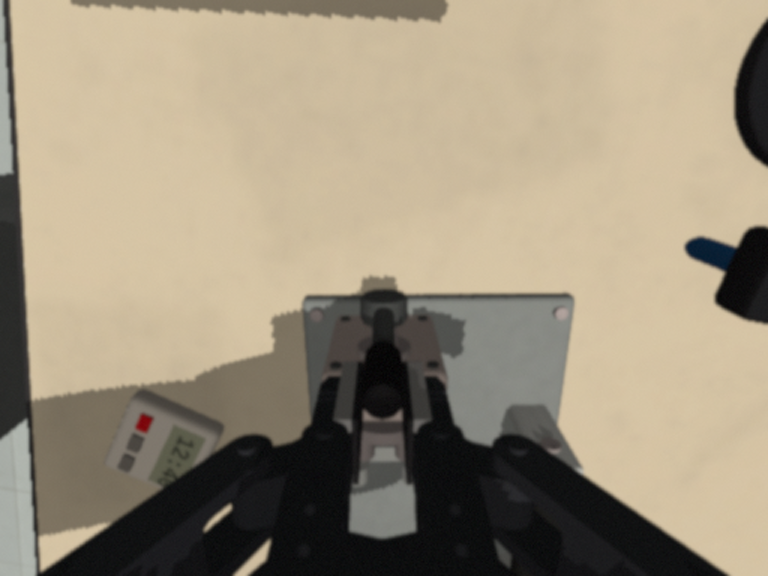

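```bash
python3 -m creep '[[0,0,0,0,0,0,0.5],[0,0,0,0,0,0,0.5],[0,0,0,0,0,0,0.5],[0,0,-0.04,0,0,0,0.5],[0,0,-0.09,0,0,0,0.7],[0,0,-0.13,0,0,0,1],[0,0,-0.13,0,0,0,1],[0,0,-0.13,0,0,0,1]]'
python3 - <<'E'
from h import *
o=shot('wrist','w6'); print(o['ee_pos'],o['tcp_rot'],o['time'])
np.save('w6.npy',np.r_[o['ee_pos'],o['tcp_rot']])
shot('side','s6')
for n,x,y,w,h,k in (('raw_w6',215,170,100,75,8),('raw_s6',180,150,100,75,8)):
    im=cv2.imread(f'pics/{n}.png');cv2.imwrite(f'pics/c_{n}.png',cv2.resize(im[y:y+h,x:x+w],(w*k,h*k),interpolation=cv2.INTER_CUBIC))
for a in (-.1,0,.1):
    L=[[-.087*np.sin(a),.165,.066+.087*np.cos(a)],[-.052*np.sin(a),.165,.066+.052*np.cos(a)],[0,.165,.066]]
    print(((proj('wrist',W(MP,L),o)-[215,170])*8).round().tolist())
rp=[ 0.5039 ,-0.2971 , 0.4377]
go(W(rp,[0,.0,.2])[0],[180,0,25.1])
E
```

```text
time: 6.25
ee_pos: [0.4898, 0.2175, 0.2471]
tcp_rot: [180.0, -0.1, 11.7]
wrist_force: [-0.1, 0.3, -1.4]
opening: 0.0854
[0.48975427 0.2175303  0.24709181] [ 1.79998832e+02 -8.29140891e-02  1.17381556e+01] 6.25
[[371.0, 140.0], [337.0, 55.0], [298.0, -41.0]]
[[294.0, 141.0], [296.0, 56.0], [298.0, -41.0]]
[[218.0, 139.0], [255.0, 55.0], [298.0, -41.0]]
row [-0.0899, 0.5065, 0.0456, 0.0006, 0.0024, -0.2332] rows>= 10.3
```

View pics/c_raw_w6.png

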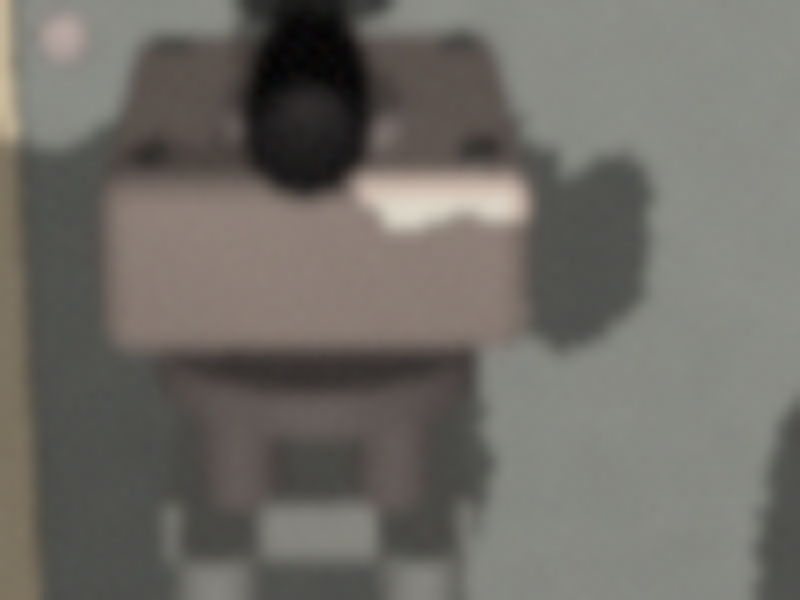

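View pics/c_raw_s6.png

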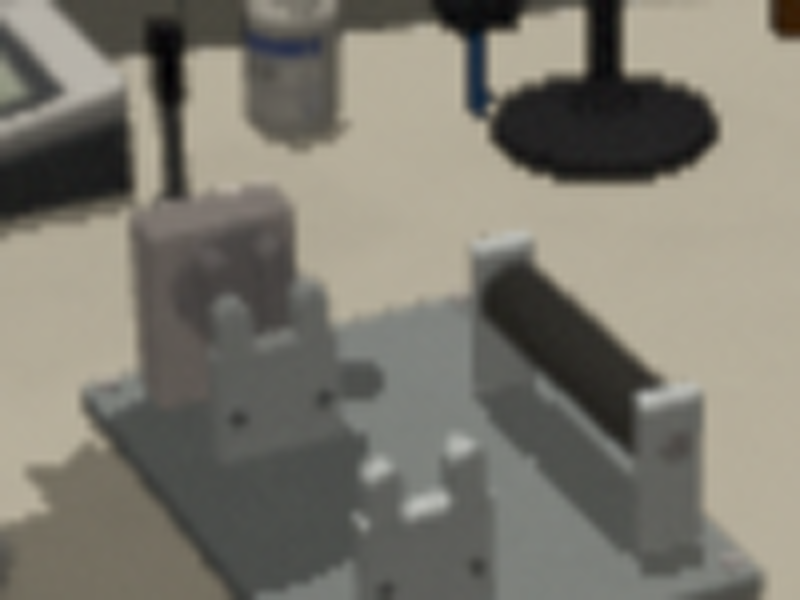

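```bash
python3 -m creep '[[-0.008,0.05,0,0,0,-0.02,1],[-0.018,0.1,0,0,0,-0.05,1],[-0.027,0.15,0,0,0,-0.07,1],[-0.036,0.2,0,0,0,-0.1,1],[-0.045,0.25,0.01,0,0,-0.12,1],[-0.054,0.3,0.02,0,0,-0.15,1],[-0.063,0.35,0.03,0,0,-0.17,1],[-0.072,0.4,0.04,0,0,-0.19,1]]'
python3 - <<'E'
from h import *
rp=[ 0.5039 ,-0.2971 , 0.4377]
go(W(rp,[0,.0,.2])[0],[180,0,25.1])
E
```

```text
time: 7.15
ee_pos: [0.4987, -0.1809, 0.2065]
tcp_rot: [-180.0, 0.1, 22.7]
wrist_force: [1.2, -0.0, 0.1]
opening: 0.0855
row [-0.04, 0.1092, 0.0065, -0.0009, 0.0025, -0.0425] rows>= 2.3
```

```bash
python3 -m creep '[[-0.018,0.05,0.003,0,0,-0.02,1],[-0.036,0.1,0.006,0,0,-0.04,1],[-0.04,0.109,0.006,0,0,-0.042,1],[-0.04,0.109,0.006,0,0,-0.042,1],[-0.04,0.109,0.006,0,0,-0.042,1],[-0.04,0.109,0.006,0,0,-0.042,1]]'
python3 - <<'E'
from h import *
o=shot('wrist','w7'); print(o['ee_pos'],o['tcp_rot'],o['time'])
np.save('w7.npy',np.r_[o['ee_pos'],o['tcp_rot']])
rp=[ 0.5039 ,-0.2971 , 0.4377]
L=np.array([[0,.094,.022],[0,-.079,.022],[0,.054,.022],[0,-.054,.022]])
print((proj('wrist',W(rp,L),o)*1.5).round())
E
```

```text
time: 7.75
ee_pos: [0.5048, -0.2937, 0.2022]
tcp_rot: [-180.0, 0.1, 25.1]
wrist_force: [-0.4, 0.0, 0.8]
opening: 0.0856
[ 0.5047576  -0.29374587  0.20224405] [-1.79995486e+02  7.44290598e-02  2.50906372e+01] 7.75
[[377. 123.]
 [377. 342.]
 [377. 180.]
 [377. 314.]]
```

View pics/w7.png

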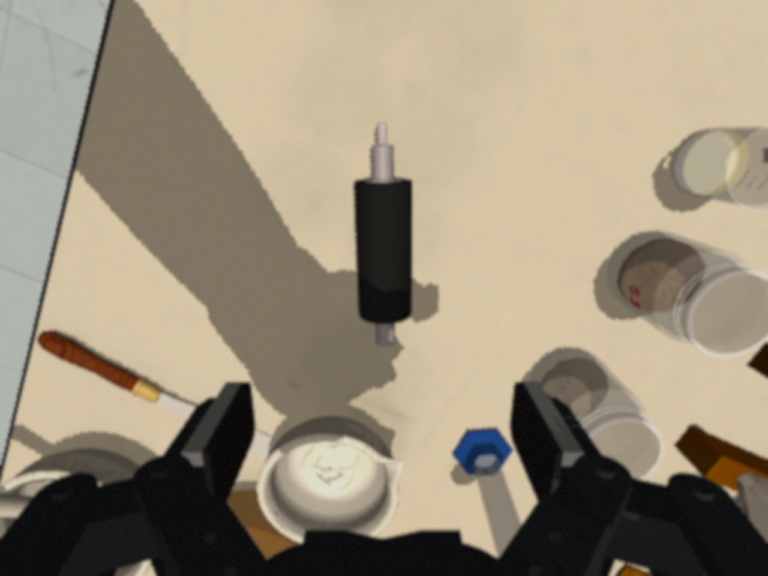

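```bash
python3 - <<'E'
import cv2
im=cv2.imread('pics/raw_w7.png')
cv2.imwrite('pics/c_w7.png',cv2.resize(im[75:235,220:300],(400,800),interpolation=cv2.INTER_CUBIC).transpose(1,0,2))
E
```

```text
(no output)
```

View pics/c_w7.png

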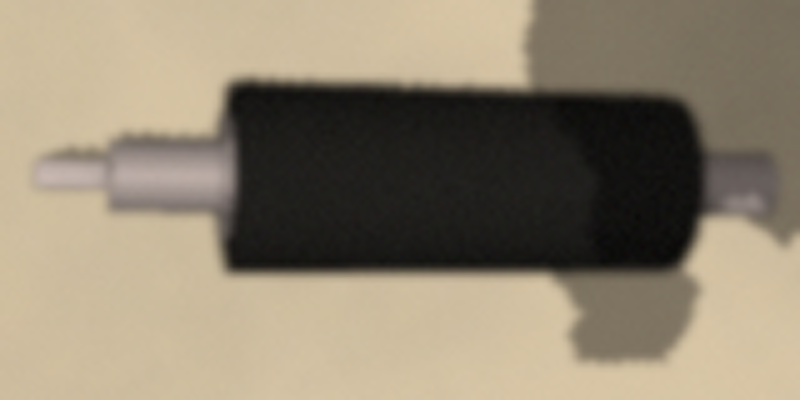

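```bash
python3 - <<'E'
from h import *
np.set_printoptions(precision=4,suppress=True)
v=np.load('w7.npy');o=dict(ee_pos=v[:3],tcp_rot=v[3:])
q=np.array([(110,174),(775,183),(228,177),(692,183)]); px=np.c_[(q[:,1]+.5)/5-.5+220,(q[:,0]+.5)/5-.5+75]
L=np.array([[0,.079,.026],[0,-.079,.022],[0,.054,.026],[0,-.054,.022]])
rp,r=fit([('wrist',px,L,o)],[.5,-.3,.44]);print(rp,np.degrees(rp[2]),r.round(1).tolist())
v=np.load('w6.npy');o6=dict(ee_pos=v[:3],tcp_rot=v[3:])
T=lambda a,k=8,c=(215,170):(np.array(a)+.5)/k-.5+c
m,r=fit([('wrist',T([(528,178),(525,350),(112,350),(106,182),(316,578)]),np.array([[.031,.14,.09],[.031,.112,.09],[-.031,.112,.09],[-.031,.14,.09],[0,.068,.0785]]),o6)],MP);print(m,np.degrees(m[2]),r.round(1).tolist())
E
```

```text
[ 0.5086 -0.2957  0.453 ] 25.95760806245449 [[0.1, 0.8], [0.1, -1.1], [-0.1, 0.9], [-0.1, -2.8]]
[0.5249 0.0567 0.2051] 11.749623819727507 [[1.1, -0.8], [0.8, 0.5], [-1.1, 0.5], [-1.1, -1.3], [0.1, 1.1]]
```

```bash
sed -i "s/^def P(n):.*/def P(n):\n    p=dict(optics.camera_params(n))\n    if n=='wrist':\n        p['camera_matrix']=p['camera_matrix'].copy(); p['camera_matrix'][0,2]+=3.7\n    return p/" h.py
python3 - <<'E'
from h import *
np.set_printoptions(precision=4,suppress=True)
v=np.load('w7.npy');o=dict(ee_pos=v[:3],tcp_rot=v[3:])
q=np.array([(110,174),(775,183),(228,177),(692,183)]); px=np.c_[(q[:,1]+.5)/5-.5+220,(q[:,0]+.5)/5-.5+75]
L=np.array([[0,.079,.026],[0,-.079,.022],[0,.054,.026],[0,-.054,.022]])
R=lambda a:(np.array(a)+.5)/10-.5+[300,215]
LT=np.array([[0,.094,.022],[0,-.079,.022],[0,.054,.022],[0,-.054,.022]])
s1=[('wrist',px,L,o)];s2=[('top',R([(103,357),(600,165),(221,314),(521,191)]),LT,None)]
for s in (s1,s2,s1+s2):
    rp,r=fit(s,[.5,-.3,.44]);print(rp,np.degrees(rp[2]),r.round(1).tolist())
v=np.load('w6.npy');o6=dict(ee_pos=v[:3],tcp_rot=v[3:])
T=lambda a,k=8,c=(215,170):(np.array(a)+.5)/k-.5+c
m,r=fit([('wrist',T([(528,178),(525,350),(112,350),(106,182),(316,578)]),np.array([[.031,.14,.09],[.031,.112,.09],[-.031,.112,.09],[-.031,.14,.09],[0,.068,.0785]]),o6)],MP);print(m,np.degrees(m[2]),r.round(1).tolist())
E
python3 m3.py
```

```text
[ 0.5047 -0.2976  0.4487] 25.711338064173383 [[0.1, 0.8], [0.1, -1.1], [-0.1, 0.9], [-0.1, -2.8]]
[ 0.5053 -0.2956  0.4379] 25.088138205977025 [[0.3, -0.0], [-0.6, 0.0], [-0.1, -0.2], [0.3, 0.2]]
[ 0.5047 -0.2973  0.4475] 25.640582467117795 [[0.4, 0.5], [0.2, -1.3], [0.0, 0.6], [-0.1, -3.1], [1.0, 0.5], [-0.2, 0.0], [0.5, 0.2], [0.7, 0.2]]
[0.5203 0.0557 0.2018] 11.560810213047231 [[1.0, -0.8], [0.7, 0.6], [-1.1, 0.5], [-1.1, -1.4], [0.2, 1.1]]
mill [0.5202 0.0532 0.1958] 11.219809691608653
[[-0.1, -0.6], [0.7, -0.4], [-0.6, 0.4], [0.5, -0.2], [0.4, 0.1], [-0.8, 0.3], [0.3, -0.5], [-0.5, 0.4]]
mill [0.5206 0.0555 0.2102] 12.040805620747156
[[1.0, -0.4], [0.3, 0.5], [-1.3, 0.8], [-0.4, -0.6], [0.2, -0.2], [0.0, 0.2]]
mill [0.5126 0.0577 0.1582] 9.063662886580962
[[2.8, -3.3], [1.3, 0.7], [-2.8, 0.8], [-0.3, -0.2]]
mill [0.5202 0.0556 0.2071] 11.86756746971512
[[-0.9, -0.5], [-0.1, -0.7], [-1.5, 0.9], [-0.3, 0.2], [-0.2, 0.4], [-1.4, 0.8], [-0.1, -0.8], [-0.4, -0.1], [1.1, -0.4], [0.3, 0.6], [-1.3, 0.7], [-0.3, -0.8], [0.1, -0.3], [-0.3, 0.1], [3.0, -1.6], [2.4, 1.7], [-1.1, 4.7], [2.5, 0.9]]
```

```bash
python3 - <<'E'
from h import *
go([.5048,-.2970,.06],[180,0,25.5])
E
```

```text
row [-0.0013, 0.0029, 0.1425, 0.0003, 0.0011, -0.0068] rows>= 2.8
```

```bash
python3 -m creep '[[-0.0013,0.003,0.04,0,0.001,-0.007,1],[-0.0013,0.003,0.08,0,0.001,-0.007,1],[-0.0013,0.003,0.12,0,0.001,-0.007,1],[-0.0013,0.003,0.142,0,0.001,-0.007,1],[-0.0013,0.003,0.142,0,0.001,-0.007,1],[-0.0013,0.003,0.142,0,0.001,-0.007,1]]'
python3 - <<'E'
from h import *
o=shot('wrist','w8'); print(o['ee_pos'],o['tcp_rot'],o['time'])
go([.5048,-.2970,.004],[180,0,25.5])
L=np.array([[0,.094,.022],[0,-.079,.022],[0,.054,.022],[0,-.054,.022]])
print((proj('wrist',W([.5048,-.2970,np.radians(25.5)],L),o)*1.5).round())
E
```

```text
time: 8.4
ee_pos: [0.505, -0.2977, 0.0614]
tcp_rot: [179.9, -0.0, 25.5]
wrist_force: [-0.1, -1.0, 0.9]
opening: 0.085
[ 0.50503163 -0.29772626  0.0614252 ] [ 1.79948761e+02 -7.93326342e-03  2.54932229e+01] 8.4
row [-0.0002, -0.0016, 0.0583, 0.0024, -0.0011, -0.0003] rows>= 1.2
[[384. 107.]
 [384. 448.]
 [384. 203.]
 [384. 409.]]
```

View pics/w8.png

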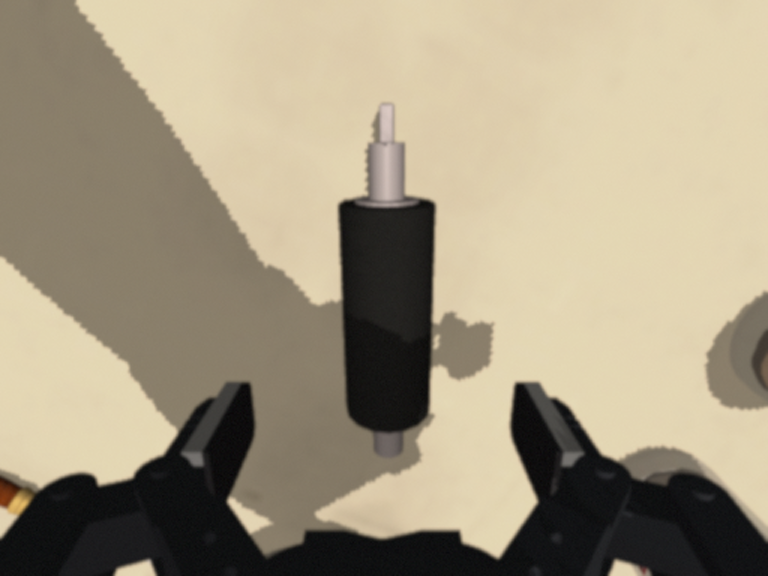

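```bash
python3 -m creep '[[0.0015,-0.0015,0.025,0.002,0,0,1],[0.0015,-0.0015,0.05,0.002,0,0,1],[0.0015,-0.0015,0.058,0.002,0,0,1],[0.0015,-0.0015,0.058,0.002,0,0,0.66],[0.0015,-0.0015,0.058,0.002,0,0,0.66],[0.0015,-0.0015,0.058,0.002,0,0,0.66],[0.0015,-0.0015,0.058,0.002,0,0,0.66]]' 20
python3 - <<'E'
from h import *
o=shot('wrist','w9'); print(o['ee_pos'],o['tcp_rot'],o['time'],o['opening'],o['wrist_force'])
E
```

```text
time: 9.15
ee_pos: [0.506, -0.2969, 0.0036]
tcp_rot: [-180.0, -0.0, 25.4]
wrist_force: [-1.2, -0.3, 0.4]
opening: 0.0563
[ 0.50599706 -0.29686633  0.00361599] [-1.79996059e+02 -4.37874967e-02  2.54253685e+01] 9.15 0.05625977592639159 [-1.21495139 -0.25781834  0.42901687]
```

View pics/w9.png

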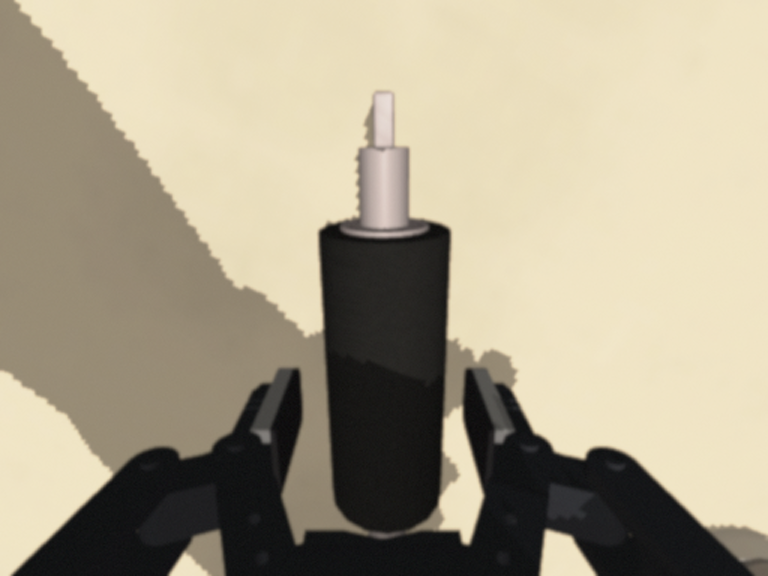

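```bash
python3 -m creep '[[0.0012,0,0,0,0,0,0.66],[0.0012,0,0,0,0,0,0.6],[0.0012,0,0,0,0,0,0.4],[0.0012,0,0,0,0,0,0.4],[0.0012,0,0,0,0,0,0.3],[0.0012,0,0,0,0,0,0.3],[0.0012,0,0,0,0,0,0.3],[0.0012,0,0,0,0,0,0.3]]' 40
python3 - <<'E'
from h import *
o=shot('wrist','w10'); print(o['ee_pos'],o['tcp_rot'],o['time'],o['opening'],o['wrist_force'])
E
```

```text
time: 10.0
ee_pos: [0.5068, -0.2958, 0.0029]
tcp_rot: [-179.9, -0.0, 25.4]
wrist_force: [-0.4, 2.7, 5.4]
opening: 0.0398
[ 0.50684299 -0.29582218  0.00288968] [-1.79927590e+02 -3.79769688e-02  2.54434097e+01] 10.0 0.039779184778265884 [-0.41251881  2.68271128  5.37452438]
```

View pics/w10.png

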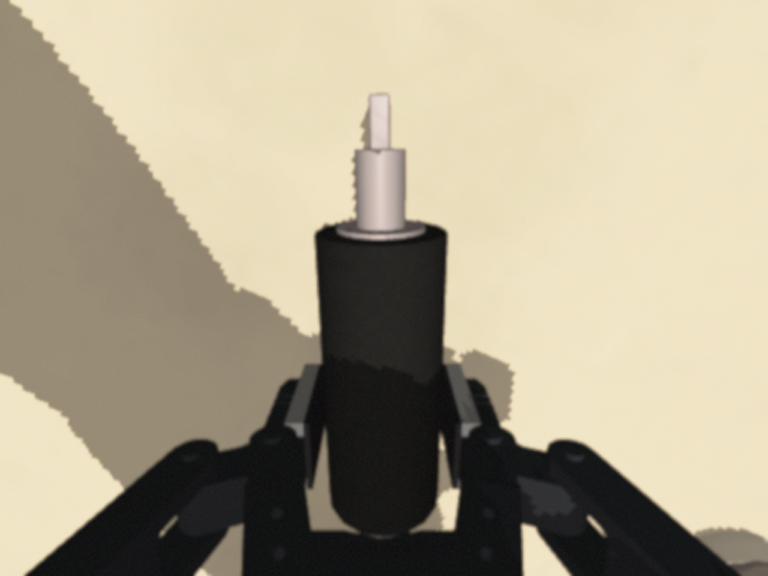

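```bash
python3 -m creep '[[0,0,-0.003,0,0,0,0.3],[0,0,-0.008,0,0,0,0.3],[0,0,-0.015,0,0,0,0.3],[0,0,-0.03,0,0,0,0.3],[0,0,-0.05,0,0,0,0.3],[0,0,-0.05,0,0,0,0.3],[0,0,-0.05,0,0,0,0.3]]'
python3 - <<'E'
from h import *
o=shot('wrist','w11'); print(o['ee_pos'],o['tcp_rot'],o['time'],o['opening'],o['wrist_force'],o['torque'])
shot('side','s11')
im=cv2.imread('pics/raw_s11.png');cv2.imwrite('pics/c_s11.png',cv2.resize(im[210:310,190:310],(720,600),interpolation=cv2.INTER_CUBIC))
E
```

```text
time: 10.75
ee_pos: [0.5069, -0.2963, 0.0529]
tcp_rot: [-180.0, -0.0, 25.4]
wrist_force: [-0.2, 0.6, -5.5]
opening: 0.0399
[ 0.5068665  -0.2962791   0.05289321] [-1.79970933e+02 -2.57374787e-02  2.54262667e+01] 10.75 0.03986439120047146 [-0.22929363  0.5977961  -5.53232479] [0.01299173 0.03408304 0.0078012 ]
```

View pics/w11.png

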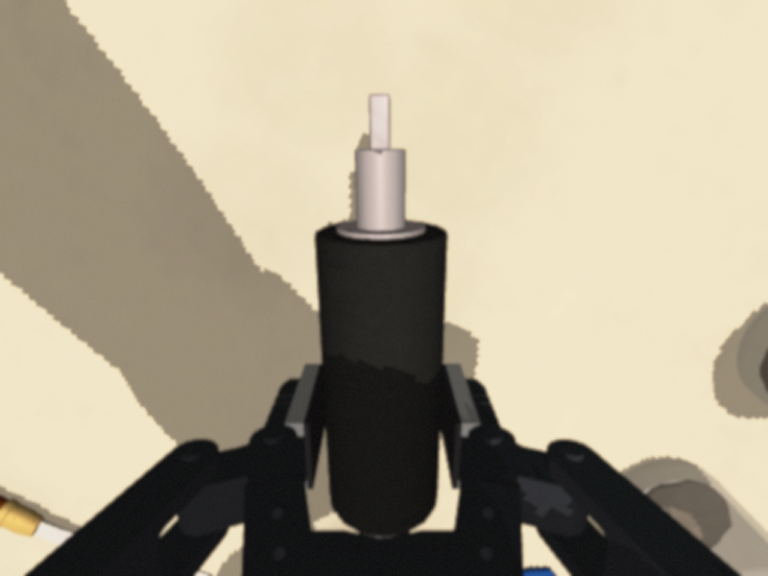

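View pics/c_s11.png

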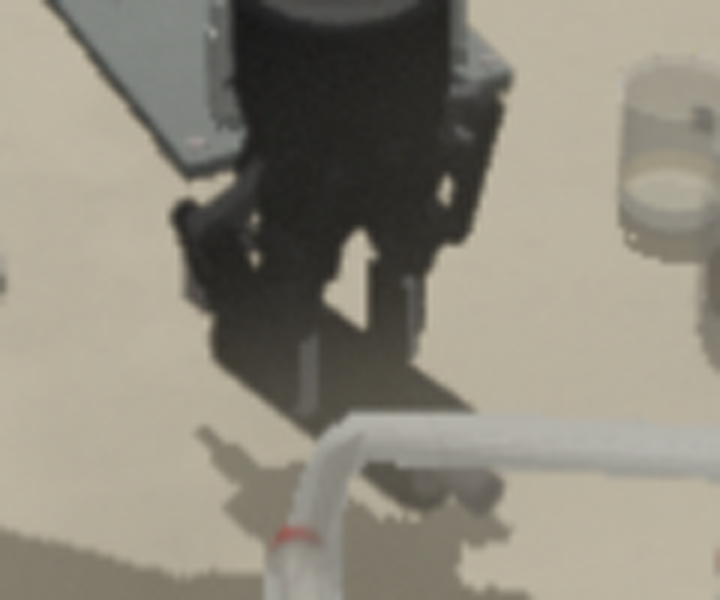

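```bash
sed -i 's/^MP=.*/MP=[.5203,.0550,.2025]/' h.py; python3 - <<'E'
from h import *
o=bot.get_obs();R=Ro.from_euler('xyz',o['tcp_rot'],degrees=True)
tl=lambda v:o['ee_pos']+R.apply(v)
print('tang end top, journal end top, sleeve end top, axis end rows', (proj('wrist',[tl(v) for v in ([0,-.094,-.031],[0,-.079,-.027],[0,-.054,-.041])],o)*1.5).round())
p=W(MP,[0,0,.11])[0];print(p);go(p,[180,0,np.degrees(MP[2])])
E
```

```text
tang end top, journal end top, sleeve end top, axis end rows [[382.  95.]
 [382. 152.]
 [382. 246.]]
[0.5203 0.055  0.11  ]
row [0.1634, -0.3109, -0.0579, -0.0024, 0.0012, 0.2412] rows>= 7.1
```

```bash
python3 -m creep '[[0,0,-0.03,0,0,0,0.3],[0.012,-0.022,-0.058,0,0,0.02,0.3],[0.03,-0.06,-0.058,0,0,0.05,0.3],[0.05,-0.1,-0.058,0,0,0.08,0.3],[0.072,-0.14,-0.058,0,0,0.11,0.3],[0.094,-0.18,-0.058,0,0,0.14,0.3],[0.115,-0.22,-0.058,0,0,0.17,0.3],[0.135,-0.26,-0.058,0,0,0.2,0.3]]'
python3 - <<'E'
from h import *
p=W(MP,[0,0,.11])[0];go(p,[180,0,np.degrees(MP[2])])
E
```

```text
time: 11.65
ee_pos: [0.5162, -0.0015, 0.1098]
tcp_rot: [-179.9, 0.1, 13.9]
wrist_force: [0.9, -1.1, -4.6]
opening: 0.0396
row [0.0176, -0.0539, -0.0001, -0.0017, 0.0017, 0.04] rows>= 1.1
```

```bash
python3 -m creep '[[0.008,-0.02,0,0,0,0.02,0.3],[0.016,-0.04,0,0,0,0.04,0.3],[0.016,-0.04,0,0,0,0.04,0.3],[0.016,-0.04,0,0,0,0.04,0.3],[0.016,-0.04,0,0,0,0.04,0.3]]'
python3 - <<'E'
from h import *
p=W(MP,[0,0,.11])[0];go(p,[180,0,np.degrees(MP[2])])
o=shot('wrist','w12');np.save('w12.npy',np.r_[o['ee_pos'],o['tcp_rot']])
print(o['ee_pos'],o['tcp_rot'])
print((proj('wrist',W(MP,[[.031,.14,.09],[.031,.112,.09],[-.031,.112,.09],[0,.068,.0785],[0,.093,.091]]),o)*1.5).round())
E
```

```text
time: 12.15
ee_pos: [0.5224, 0.0387, 0.1103]
tcp_rot: [-179.9, 0.1, 11.7]
wrist_force: [-0.4, -0.7, -5.2]
opening: 0.0393
row [0.0012, -0.0164, 0.0003, -0.0014, 0.0016, 0.001] rows>= 0.3
[0.52240437 0.03870737 0.11026004] [-1.79920485e+02  8.93930141e-02  1.16603700e+01]
[[479. -92.]
 [473.   4.]
 [300.   3.]
 [387. 134.]
 [387.  62.]]
```

View pics/w12.png

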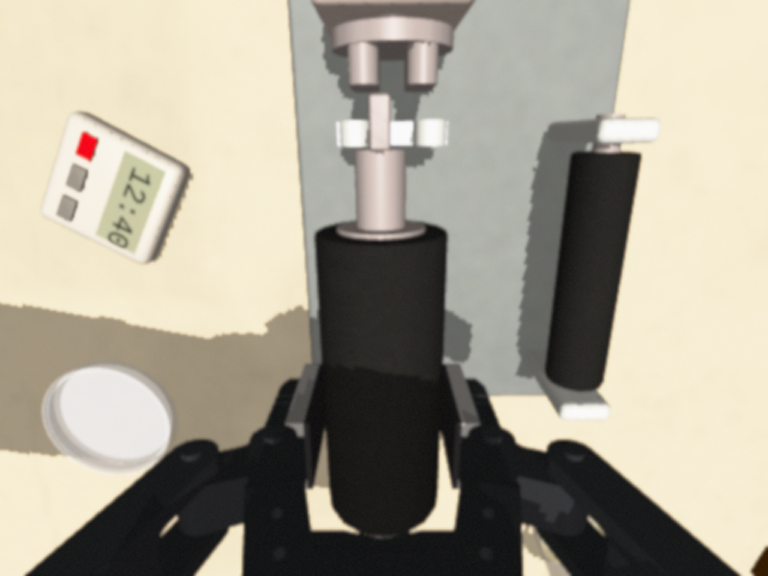

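```bash
python3 -m creep '[[0.0015,-0.008,0,0,0,0,0.3],[0.003,-0.0164,0,0,0,0,0.3],[0.003,-0.0164,0.012,0,0,0,0.3],[0.003,-0.0164,0.022,0,0,0,0.3],[0.003,-0.0164,0.022,0,0,0,0.3],[0.003,-0.0164,0.022,0,0,0,0.3]]'
python3 - <<'E'
from h import *
o=shot('wrist','w13');np.save('w13.npy',np.r_[o['ee_pos'],o['tcp_rot']])
print(o['ee_pos'],o['tcp_rot'],o['wrist_force'])
im=cv2.imread('pics/raw_w13.png');cv2.imwrite('pics/c_w13.png',cv2.resize(im[0:170,190:320],(650,850),interpolation=cv2.INTER_CUBIC)[:600])
shot('side','s13')
im=cv2.imread('pics/raw_s13.png');cv2.imwrite('pics/c_s13.png',cv2.resize(im[150:240,180:290],(770,630),interpolation=cv2.INTER_CUBIC)[:600])
E
```

```text
time: 12.8
ee_pos: [0.5219, 0.0559, 0.0881]
tcp_rot: [-179.9, 0.1, 11.7]
wrist_force: [0.7, -0.3, -4.4]
opening: 0.0395
[0.5218776  0.05587459 0.08813622] [-1.79911646e+02  1.05673719e-01  1.16698763e+01] [ 0.69020867 -0.29638347 -4.38593045]
```

View pics/c_w13.png

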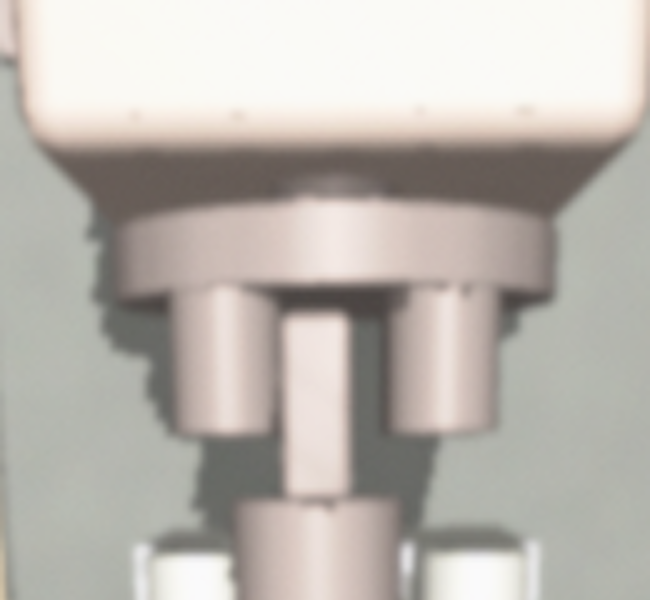

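View pics/c_s13.png

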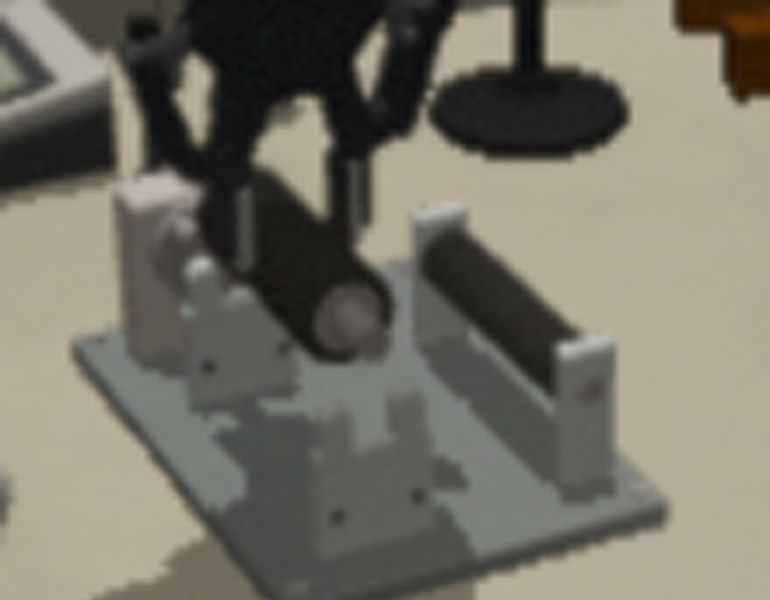

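```bash
python3 -m creep '[[0.001,0,0,0,0,0.008,0.3],[0.001,0,0.005,0,0,0.008,0.3],[0.001,0,0.01,0,0,0.008,0.3],[0.001,0,0.01,0,0,0.008,0.3],[0.001,0,0.01,0,0,0.008,0.3]]'
python3 - <<'E'
from h import *
o=shot('wrist','w14');np.save('w14.npy',np.r_[o['ee_pos'],o['tcp_rot']])
print(o['ee_pos'],o['tcp_rot'],o['wrist_force'])
im=cv2.imread('pics/raw_w14.png');cv2.imwrite('pics/c_w14.png',cv2.resize(im[0:170,190:320],(650,850),interpolation=cv2.INTER_CUBIC)[:700])
shot('side','s14')
im=cv2.imread('pics/raw_s14.png');cv2.imwrite('pics/c_s14.png',cv2.resize(im[160:240,190:270],(800,800),interpolation=cv2.INTER_CUBIC)[:600])
E
```

```text
time: 13.4
ee_pos: [0.5231, 0.0562, 0.0785]
tcp_rot: [-179.9, 0.1, 11.2]
wrist_force: [0.3, -0.5, -4.4]
opening: 0.0395
[0.52308099 0.05623384 0.07851059] [-1.79912895e+02  6.66468041e-02  1.12190169e+01] [ 0.34554435 -0.45709594 -4.44160154]
```

View pics/c_w14.png

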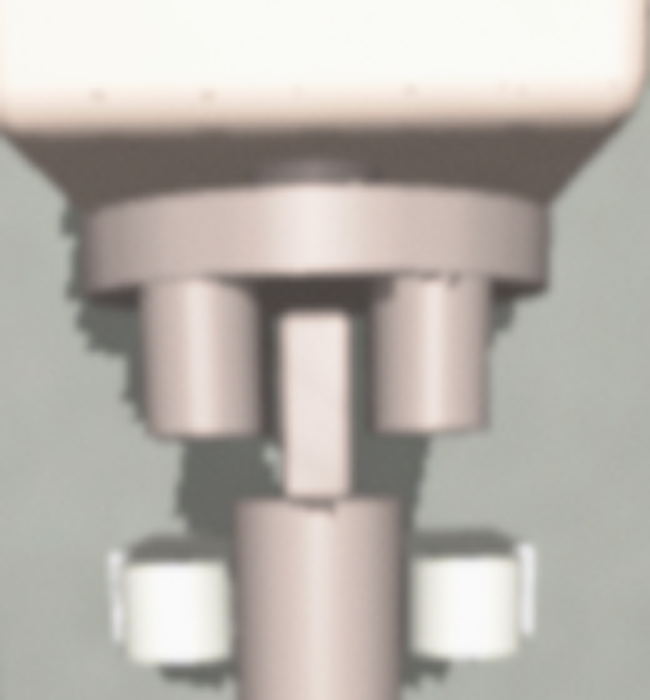

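View pics/c_s14.png

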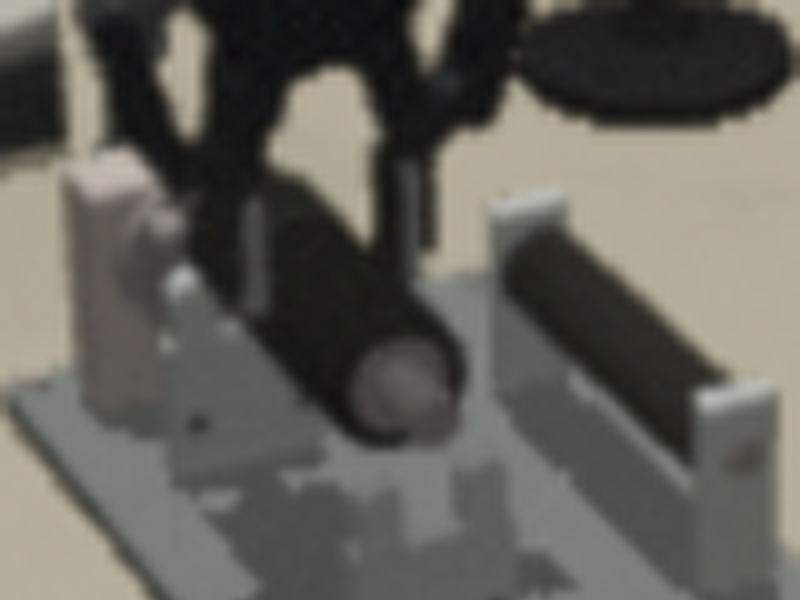

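```bash
python3 - <<'E'
from h import *
a=MP[2];Rm=np.array([[np.cos(a),np.sin(a)],[-np.sin(a),np.cos(a)]])
loc=lambda X:(Rm@(X[:2]-np.array(MP[:2]))).round(4)
f=lambda u,v:[(u+.5)/10-.5+190,(v+.5)/10-.5+160]
print('journal end',loc(back('side',[f(435,412)],.0976)[0]))
print('fork mid',loc(back('side',[f(430,478)],.0785)[0]))
T=lambda u,v:[(u+.5)/8-.5+180,(v+.5)/8-.5+160]
print('fork mids orig',loc(back('side',[T(420,373)],.0785)[0]),loc(back('side',[T(268,216)],.0785)[0]))
E
```

```text
journal end [ 0.0029 -0.0726]
fork mid [-0.0002 -0.0749]
fork mids orig [ 0.0012 -0.0685] [-0.0021  0.0636]
```

```bash
python3 - <<'E'
import cv2
im=cv2.imread('pics/raw_s14.png');cv2.imwrite('pics/c_s14b.png',cv2.resize(im[190:230,215:255],(800,800),interpolation=cv2.INTER_CUBIC)[:600])
E
```

```text
(no output)
```

View pics/c_s14b.png

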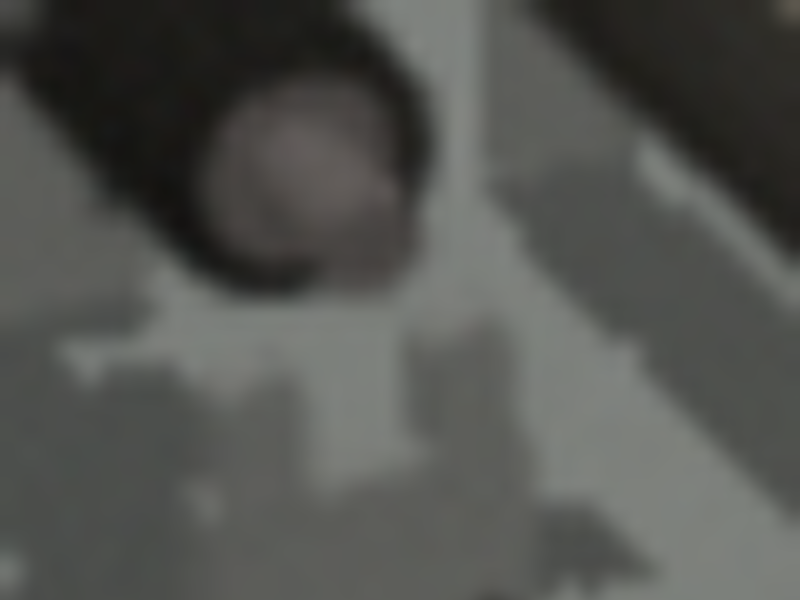

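```bash
python3 - <<'E'
from h import *
for x in (-.003,0,.003): print(x,((proj('side',W(MP,[[x,-.079,.0976],[x,-.068,.0785],[x,-.054,.0976]]))-[215,190]+.5)*20-.5).round())
E
```

```text
-0.003 [[350. 255.]
 [321. 339.]
 [277. 175.]]
0 [[370. 250.]
 [341. 334.]
 [296. 170.]]
0.003 [[390. 245.]
 [361. 329.]
 [316. 165.]]
```

```bash
python3 -m creep '[[0.0006,0,0,0,0,-0.007,0.3],[0.0012,0,0,0,0,-0.014,0.3],[0.0012,0,0,0,0,-0.014,0.3],[0.0012,0,0,0,0,-0.014,0.3]]'
python3 - <<'E'
from h import *
o=shot('wrist','w15')
print(o['ee_pos'],o['tcp_rot'],o['wrist_force'])
im=cv2.imread('pics/raw_w15.png');a=cv2.resize(im[0:170,190:320],(520,680),interpolation=cv2.INTER_CUBIC)[:600]
shot('side','s15')
im=cv2.imread('pics/raw_s15.png');b=cv2.resize(im[185:245,205:265],(600,600),interpolation=cv2.INTER_CUBIC)
cv2.imwrite('pics/c_w15.png',a);cv2.imwrite('pics/c_s15.png',cv2.convertScaleAbs(b,alpha=1.6))
E
```

```text
time: 13.9
ee_pos: [0.5245, 0.0565, 0.0788]
tcp_rot: [-179.9, 0.0, 12.0]
wrist_force: [0.4, -1.0, -5.0]
opening: 0.0395
[0.52447757 0.05650398 0.07880638] [-1.79914503e+02  3.54657071e-02  1.20188400e+01] [ 0.35776296 -0.95364751 -4.95247511]
```

View pics/c_w15.png

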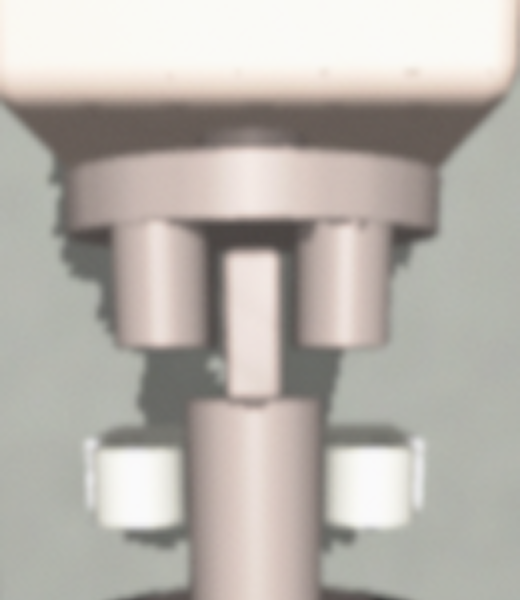

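View pics/c_s15.png

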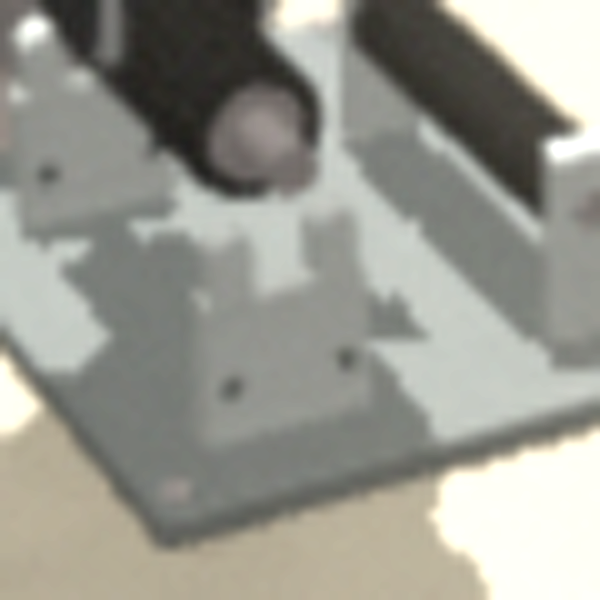

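```bash
python3 -m creep '[[0.0004,0,0,0,0,-0.005,0.3],[0.0004,0,0.006,0,0,-0.005,0.3],[0.0004,0,0.012,0,0,-0.005,0.3],[0.0004,0,0.016,0,0,-0.005,0.3],[0.0004,0,0.016,0,0,-0.005,0.3]]'
python3 - <<'E'
from h import *
o=shot('wrist','w16')
print(o['ee_pos'],o['tcp_rot'],o['wrist_force'],o['torque'])
im=cv2.imread('pics/raw_w16.png');a=cv2.resize(im[0:170,190:320],(520,680),interpolation=cv2.INTER_CUBIC)[:600]
shot('side','s16')
im=cv2.imread('pics/raw_s16.png');b=cv2.resize(im[185:245,205:265],(600,600),interpolation=cv2.INTER_CUBIC)
cv2.imwrite('pics/c_w16.png',a);cv2.imwrite('pics/c_s16.png',cv2.convertScaleAbs(b,alpha=1.6))
E
```

```text
time: 14.5
ee_pos: [0.5242, 0.0565, 0.0617]
tcp_rot: [-179.9, 0.1, 12.3]
wrist_force: [1.1, 0.3, -4.3]
opening: 0.0397
[0.52423909 0.05652979 0.06171227] [-1.79905548e+02  1.24566454e-01  1.23040021e+01] [ 1.09999956  0.26813001 -4.34433042] [ 0.00165974 -0.02841422  0.02558953]
```

View pics/c_w16.png

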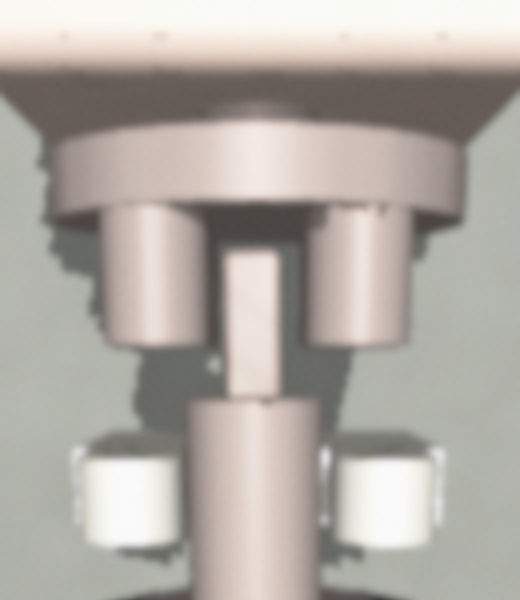

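View pics/c_s16.png

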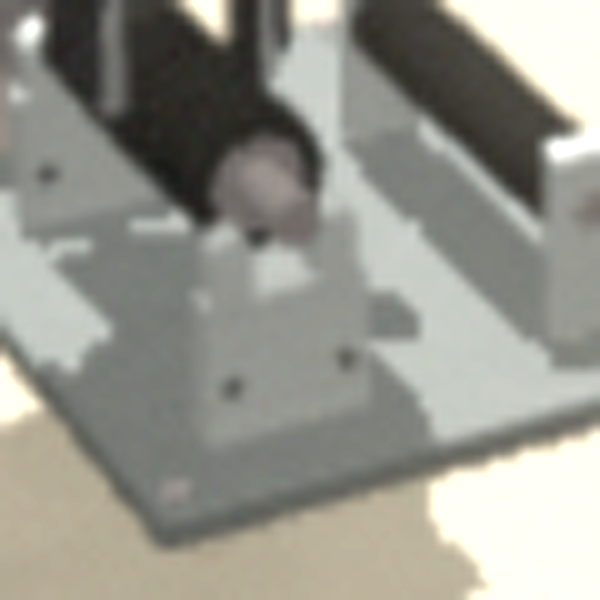

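```bash
python3 -m creep '[[0.0006,0,0.003,0,0,0,0.3],[0.0006,0,0.006,0,0,0,0.3],[0.0006,0,0.009,0,0,0,0.3],[0.0006,0,0.009,0,0,0,0.3]]'
python3 - <<'E'
from h import *
o=bot.get_obs()
print(o['ee_pos'],o['tcp_rot'],o['wrist_force'],o['torque'])
E
```

```text
time: 15.0
ee_pos: [0.525, 0.0566, 0.0532]
tcp_rot: [-179.9, 0.1, 12.3]
wrist_force: [-1.1, 0.4, -4.1]
opening: 0.0395
[0.52499864 0.05662806 0.05323509] [-1.79917626e+02  9.25074895e-02  1.23000022e+01] [-1.06770073  0.41220345 -4.07050645] [-0.2375421   0.21678396 -0.12774108]
```

```bash
python3 -m creep '[[0,0,0.002,0,0,0,0.3],[0,0,0.004,0,0,0,0.3],[0,0,0.004,0,0,0,0.3],[0,0,0.004,0,0,0,0.3]]'
python3 - <<'E'
from h import *
o=shot('wrist','w17')
print(o['ee_pos'],o['tcp_rot'],o['wrist_force'],o['torque'])
im=cv2.imread('pics/raw_w17.png');a=cv2.resize(im[0:170,190:320],(520,680),interpolation=cv2.INTER_CUBIC)[:600]
shot('side','s17')
im=cv2.imread('pics/raw_s17.png');b=cv2.resize(im[185:245,205:265],(600,600),interpolation=cv2.INTER_CUBIC)
cv2.imwrite('pics/c_17.png',cv2.resize(np.hstack([a,cv2.convertScaleAbs(b,alpha=1.6)]),None,fx=.7,fy=.7))
E
```

```text
time: 15.4
ee_pos: [0.5252, 0.0566, 0.0496]
tcp_rot: [-179.9, 0.1, 12.3]
wrist_force: [-3.1, -1.4, -3.5]
opening: 0.0396
[0.52517017 0.05663995 0.04963473] [-1.79919944e+02  6.57491119e-02  1.22982433e+01] [-3.08964229 -1.41816519 -3.46165272] [-0.33021072  0.66440553 -0.17259645]
```

View pics/c_17.png

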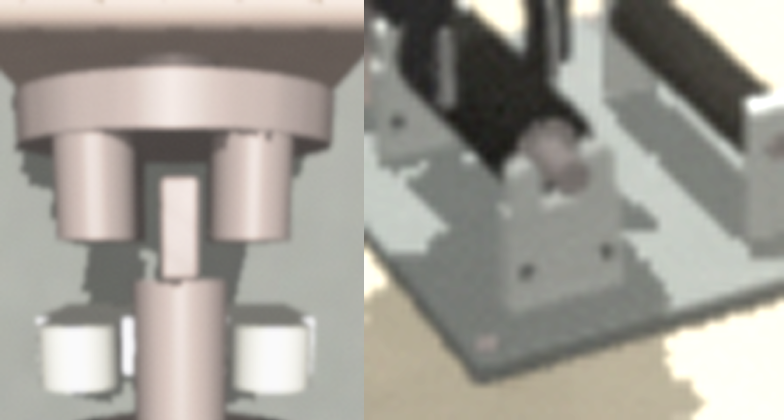

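```bash
python3 -m creep '[[-0.0005,0,0.001,0,0,0,0.3],[-0.0005,0,0.002,0,0,0,0.3],[-0.0005,0,0.0025,0,0,0,0.3],[-0.0005,0,0.0025,0,0,0,0.3]]'
python3 - <<'E'
from h import *
o=bot.get_obs()
print(o['ee_pos'],o['tcp_rot'],o['wrist_force'],o['torque'])
E
```

```text
time: 15.9
ee_pos: [0.5251, 0.0566, 0.0474]
tcp_rot: [-179.9, 0.0, 12.3]
wrist_force: [-1.8, -2.1, -2.2]
opening: 0.0394
[0.52509215 0.05660273 0.04741215] [-1.79922874e+02  1.10378815e-02  1.23052904e+01] [-1.79947722 -2.12154722 -2.15268672] [-0.37426275  0.4113099  -0.1928212 ]
```

```bash
python3 -m creep '[[0,0,0.0005,0,0,0,0.5],[0,0,0.0005,0,0,0,0.55],[0,0,0.0005,0,0,0,0.6],[0,0,0.0005,0,0,0,0.65],[0,0,0.0005,0,0,0,0.75],[0,0,0.0005,0,0,0,0.75]]'
python3 - <<'E'
from h import *
o=shot('wrist','w18')
print(o['ee_pos'],o['tcp_rot'],o['wrist_force'],o['torque'])
im=cv2.imread('pics/raw_w18.png');a=cv2.resize(im[0:170,190:320],(520,680),interpolation=cv2.INTER_CUBIC)[:600]
shot('side','s18')
im=cv2.imread('pics/raw_s18.png');b=cv2.resize(im[165:245,195:275],(600,600),interpolation=cv2.INTER_CUBIC)
cv2.imwrite('pics/c_18.png',cv2.resize(np.hstack([a,cv2.convertScaleAbs(b,alpha=1.6)]),None,fx=.7,fy=.7))
E
```

```text
time: 16.5
ee_pos: [0.525, 0.0567, 0.0468]
tcp_rot: [-179.9, 0.0, 12.3]
wrist_force: [-0.0, -0.6, -0.5]
opening: 0.0641
[0.52497309 0.0566743  0.04683196] [-1.79913756e+02  2.64394722e-02  1.23093001e+01] [-0.02403392 -0.61136292 -0.4585354 ] [-0.01079005  0.04234344  0.01032016]
```

View pics/c_18.png

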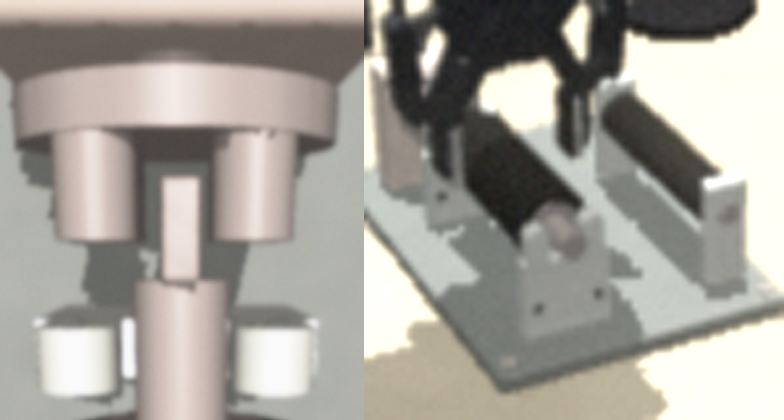

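View pics/w18.png

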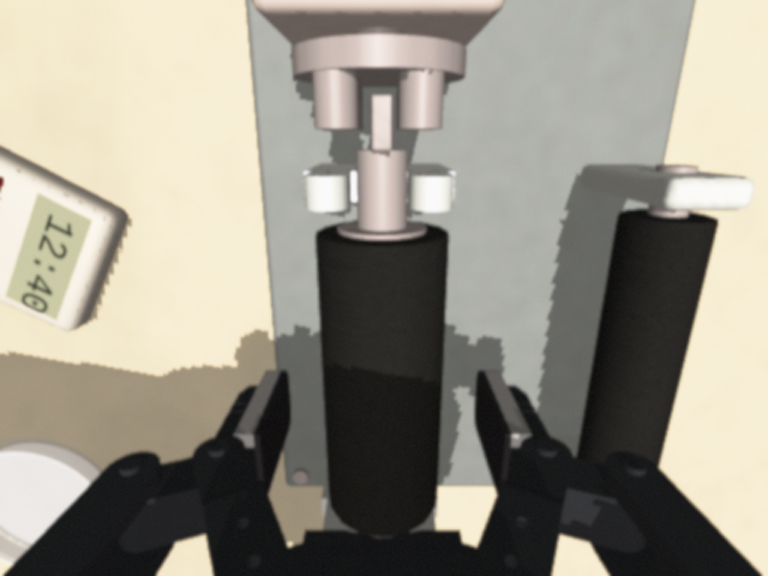

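```bash
python3 -m creep '[[0,0,0,0,0,0,1],[0,0,0,0,0,0,1],[0,0,-0.02,0,0,0,1],[0,0,-0.06,0,0,0,1],[0,0,-0.11,0,0,0,1],[0,0,-0.16,0,0,0,1],[0,0,-0.16,0,0,0,1],[0,0,-0.16,0,0,0,0]]'
cat >> h.py <<'E'
MPT=[.5245,.0565,.206]
def fold(th,r=.065,h=.0085,half=.010):
    return W(MPT,[-r*np.sin(th)+h*np.cos(th)+half,.165,.066+r*np.cos(th)+h*np.sin(th)])[0]
E
python3 - <<'E'
from h import *
o=shot('wrist','w19');print(o['ee_pos'],o['tcp_rot'])
rpy=[180,0,np.degrees(MPT[2])]
print((proj('wrist',W(MPT,[[0,.165,.153],[0,.094,.066],[0,-.079,.066]]),o)*1.5).round())
p=fold(0)+np.array([.035,0.007,.09]); go(p,rpy)
E
```

```text
time: 17.4
ee_pos: [0.5258, 0.0565, 0.208]
tcp_rot: [-179.9, -0.1, 12.3]
wrist_force: [1.3, -0.2, -0.7]
opening: 0.0731
[0.52578078 0.05653373 0.20797005] [-1.79929323e+02 -1.12044762e-01  1.23062657e+01]
[[384. -78.]
 [384. 118.]
 [382. 361.]]
row [0.0551, -0.1644, -0.0144, -0.0015, 0.0008, 0.0088] rows>= 3.5
```

View pics/w19.png

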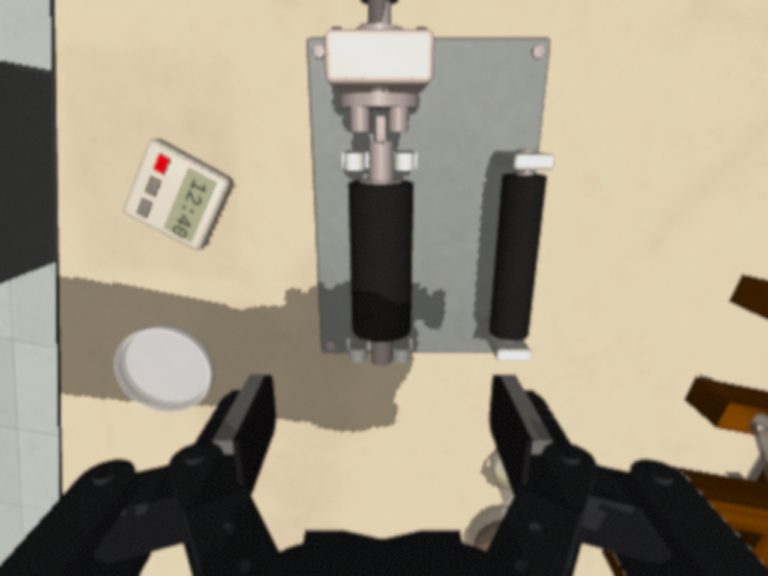

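```bash
python3 -m creep '[[0.03,-0.03,-0.014,0,0,0,0],[0.055,-0.065,-0.014,0,0,0.005,0],[0.055,-0.11,-0.014,0,0,0.009,0],[0.055,-0.15,-0.014,0,0,0.009,0],[0.055,-0.164,-0.014,0,0,0.009,0],[0.055,-0.164,-0.014,0,0,0.009,0],[0.055,-0.164,-0.014,0,0,0.009,0],[0.055,-0.164,-0.014,0,0,0.009,0]]' 20
python3 - <<'E'
from h import *
o=shot('wrist','w20');print(o['ee_pos'],o['tcp_rot'],o['opening'])
rpy=[180,0,np.degrees(MPT[2])]
R=Ro.from_euler('xyz',rpy,degrees=True)
back_=W(MPT,[.02,0,0])[0]-W(MPT,[0,0,0])[0]
go(fold(0)+back_,rpy)
print((proj('wrist',W(MPT,[[0,.165,.153],[0,.165,.066]]),o)*1.5).round())
E
```

```text
time: 18.25
ee_pos: [0.544, 0.2271, 0.2206]
tcp_rot: [-179.9, 0.1, 11.7]
wrist_force: [0.5, 0.3, -0.3]
opening: -0.0001
[0.54400526 0.22710775 0.22059039] [-1.79937491e+02  7.31005192e-02  1.17202394e+01] -0.0001137433046758508
row [-0.0155, -0.0019, 0.0898, -0.0013, 0.0009, -0.0017] rows>= 1.8
[[286. 293.]
 [311. 254.]]
```

View pics/w20.png

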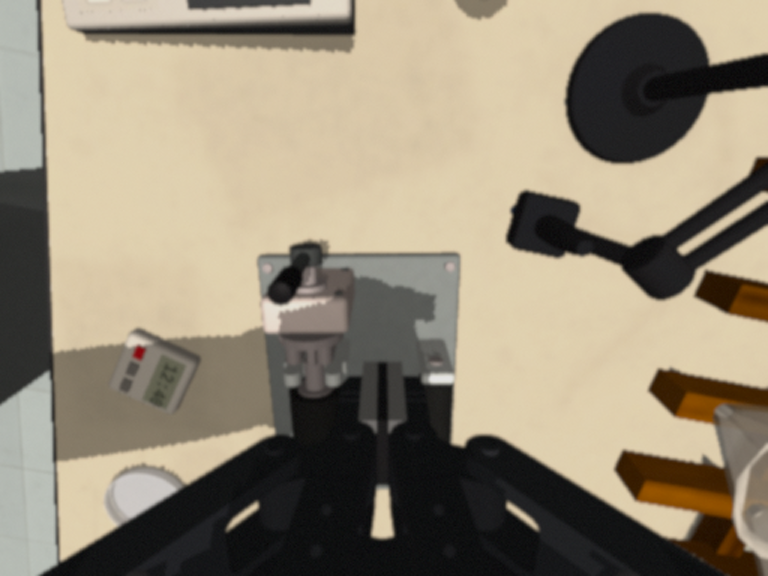

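```bash
python3 -m creep '[[-0.005,-0.001,0.03,0,0,0,0],[-0.01,-0.002,0.06,0,0,0,0],[-0.0155,-0.002,0.09,0,0,0,0],[-0.0155,-0.002,0.09,0,0,0,0],[-0.0155,-0.002,0.09,0,0,0,0],[-0.0155,-0.002,0.09,0,0,0,0]]'
python3 - <<'E'
from h import *
o=bot.get_obs();print(o['ee_pos'],o['tcp_rot'],o['wrist_force'])
rpy=[180,0,np.degrees(MPT[2])]
for th in np.arange(0,1.41,.1): print(round(th,2),end=' '); go(fold(th),rpy)
E
```

```text
time: 18.9
ee_pos: [0.5294, 0.2272, 0.1332]
tcp_rot: [-179.9, -0.1, 11.8]
wrist_force: [0.3, 0.5, -0.2]
opening: -0.0
[0.5293614  0.22722517 0.13324778] [-1.79884435e+02 -1.30972329e-01  1.17515456e+01] [ 0.31795228  0.52669114 -0.19930081]
0.0 row [-0.0212, 0.0011, 0.0022, -0.002, -0.0023, -0.0009] rows>= 0.4
0.1 row [-0.0277, 0.0011, 0.0017, -0.002, -0.0023, -0.0009] rows>= 0.6
0.2 row [-0.0343, 0.0012, 0.0018, -0.002, -0.0023, -0.0009] rows>= 0.7
0.3 row [-0.0408, 0.0012, 0.0025, -0.002, -0.0023, -0.0009] rows>= 0.8
0.4 row [-0.0472, 0.0012, 0.004, -0.002, -0.0023, -0.0009] rows>= 0.9
0.5 row [-0.0534, 0.0012, 0.006, -0.002, -0.0023, -0.0009] rows>= 1.1
0.6 row [-0.0594, 0.0012, 0.0087, -0.002, -0.0023, -0.0009] rows>= 1.2
0.7 row [-0.0651, 0.0012, 0.0119, -0.002, -0.0023, -0.0009] rows>= 1.3
0.8 row [-0.0704, 0.0012, 0.0157, -0.002, -0.0023, -0.0009] rows>= 1.4
0.9 row [-0.0754, 0.0012, 0.02, -0.002, -0.0023, -0.0009] rows>= 1.6
1.0 row [-0.0798, 0.0012, 0.0248, -0.002, -0.0023, -0.0009] rows>= 1.7
1.1 row [-0.0838, 0.0013, 0.03, -0.002, -0.0023, -0.0009] rows>= 1.8
1.2 row [-0.0873, 0.0013, 0.0356, -0.002, -0.0023, -0.0009] rows>= 1.9
1.3 row [-0.0901, 0.0013, 0.0415, -0.002, -0.0023, -0.0009] rows>= 2.0
1.4 row [-0.0924, 0.0013, 0.0476, -0.002, -0.0023, -0.0009] rows>= 2.1
```

```bash
python3 -m creep '[[-0.021,0.001,0.002,0,0,0,0],[-0.0277,0.001,0.0017,0,0,0,0],[-0.0343,0.001,0.0018,0,0,0,0],[-0.0408,0.001,0.0025,0,0,0,0],[-0.0472,0.001,0.004,0,0,0,0],[-0.0534,0.001,0.006,0,0,0,0],[-0.0594,0.001,0.0087,0,0,0,0],[-0.0594,0.001,0.0087,0,0,0,0]]'
python3 - <<'E'
from h import *
o=shot('wrist','w21');print(o['ee_pos'],o['tcp_rot'],o['wrist_force'],o['torque'])
rpy=[180,0,np.degrees(MPT[2])]
for th in np.arange(.6,1.41,.1): print(round(th,2),end=' '); go(fold(th),rpy)
E
```

```text
time: 19.7
ee_pos: [0.4715, 0.2148, 0.1276]
tcp_rot: [-179.8, -0.4, 11.8]
wrist_force: [-5.3, -3.2, 28.9]
opening: 0.0
[0.47154806 0.2148302  0.12755975] [-179.82479226   -0.41074611   11.79536446] [-5.32251219 -3.21079496 28.90771968] [-0.53905538  1.08195793 -0.01661465]
0.6 row [-0.0004, 0.0008, 0.0031, -0.0031, -0.0071, -0.0001] rows>= 0.1
0.7 row [-0.0061, 0.0009, 0.0063, -0.0031, -0.0071, -0.0001] rows>= 0.2
0.8 row [-0.0115, 0.0009, 0.0101, -0.0031, -0.0071, -0.0001] rows>= 0.3
0.9 row [-0.0164, 0.0009, 0.0144, -0.0031, -0.0071, -0.0001] rows>= 0.4
1.0 row [-0.0209, 0.0009, 0.0192, -0.0031, -0.0071, -0.0001] rows>= 0.6
1.1 row [-0.0249, 0.0009, 0.0243, -0.0031, -0.0071, -0.0001] rows>= 0.7
1.2 row [-0.0284, 0.0009, 0.0299, -0.0031, -0.0071, -0.0001] rows>= 0.8
1.3 row [-0.0313, 0.001, 0.0358, -0.0031, -0.0071, -0.0001] rows>= 1.0
1.4 row [-0.0336, 0.001, 0.0419, -0.0031, -0.0071, -0.0001] rows>= 1.1
```

View pics/w21.png

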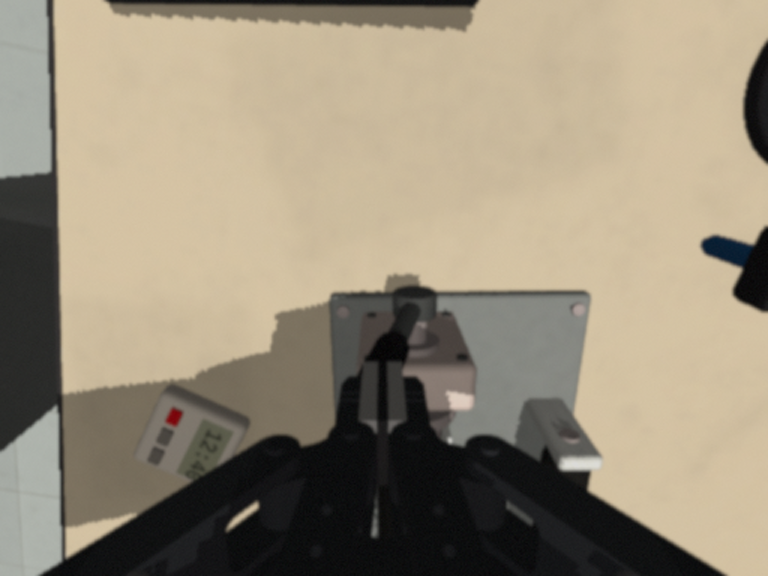

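```bash
python3 - <<'E'
from h import *
o=bot.get_obs()
o2=shot('side','s21'); shot('top','t21')
for n,x,y,w,h in (('s21',180,140,100,75),('t21',155,190,80,60)):
    im=cv2.imread(f'pics/raw_{n}.png');cv2.imwrite(f'pics/c_{n}.png',cv2.resize(im[y:y+h,x:x+w],(800,600),interpolation=cv2.INTER_CUBIC))
im=cv2.imread('pics/raw_w21.png');cv2.imwrite('pics/c_w21.png',cv2.resize(im[185:285,220:320],(800,800),interpolation=cv2.INTER_CUBIC)[:600])
for a in (.2,.3,.4,.5,.6):
    L=[[-r*np.sin(a),.165,.066+r*np.cos(a)] for r in (.087,.052,0)]
    print(a,((proj('wrist',W(MPT,L),o)-[220,185])*8).round().tolist(),((proj('side',W(MPT,L))-[180,140])*8).round().tolist())
E
```

```text
0.2 [[313.0, 573.0], [395.0, 352.0], [476.0, 131.0]] [[131.0, 105.0], [153.0, 181.0], [184.0, 291.0]]
0.3 [[189.0, 557.0], [332.0, 345.0], [476.0, 131.0]] [[111.0, 114.0], [141.0, 187.0], [184.0, 291.0]]
0.4 [[73.0, 535.0], [272.0, 336.0], [476.0, 131.0]] [[91.0, 125.0], [130.0, 193.0], [184.0, 291.0]]
0.5 [[-33.0, 509.0], [216.0, 324.0], [476.0, 131.0]] [[73.0, 138.0], [119.0, 201.0], [184.0, 291.0]]
0.6 [[-128.0, 478.0], [164.0, 310.0], [476.0, 131.0]] [[56.0, 152.0], [109.0, 209.0], [184.0, 291.0]]
```

View pics/c_w21.png

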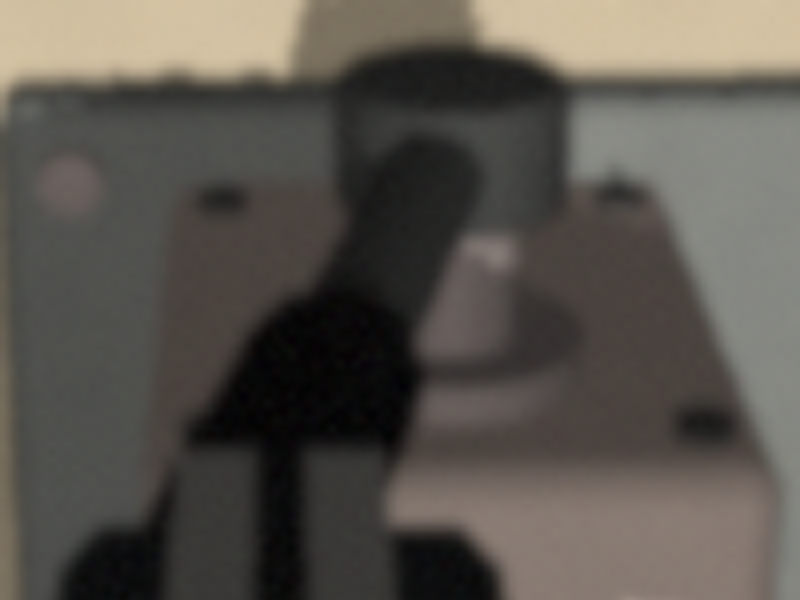

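View pics/c_s21.png

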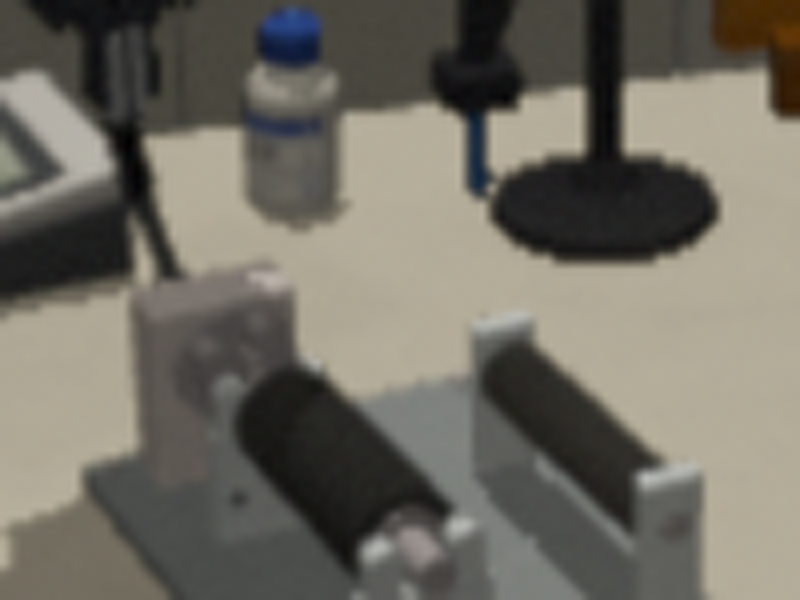

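View pics/c_t21.png

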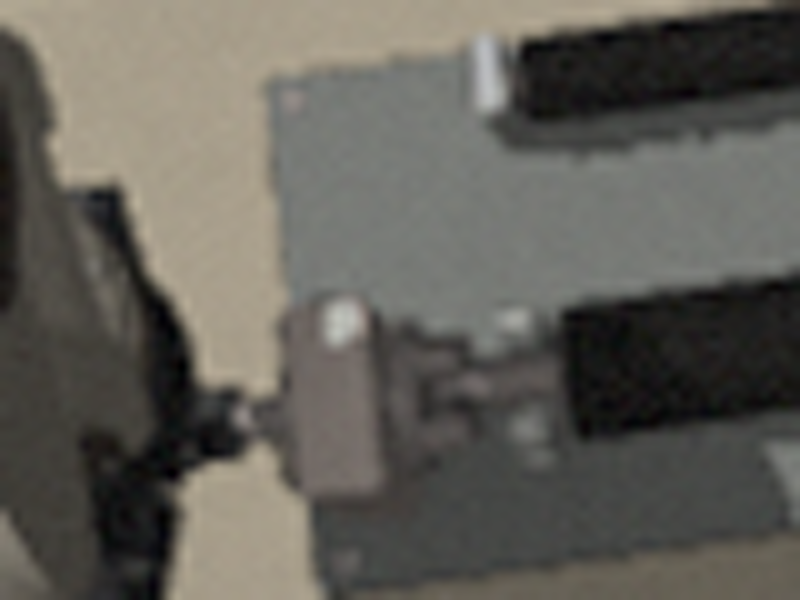

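```bash
python3 - <<'E'
from h import *
o=bot.get_obs();R=Ro.from_euler('xyz',o['tcp_rot'],degrees=True)
tl=lambda v:o['ee_pos']+R.apply(v)
L=[tl(v) for v in ([0,0,0],[0,-.011,0],[0,0.011,0],[0,0,-.02],[0,-.011,-.02],[0,.011,-.02])]
print(((proj('wrist',L,o)-[220,185])*8).round().tolist());print(((proj('side',L)-[180,140])*8).round().tolist());print(((proj('top',L)-[155,190])*10).round().tolist())
a=MPT[2];d=o['ee_pos'][:2]-MPT[:2];print(np.cos(a)*d[0]+np.sin(a)*d[1],-np.sin(a)*d[0]+np.cos(a)*d[1])
E
```

```text
[[284.0, 402.0], [283.0, 270.0], [284.0, 529.0], [281.0, 535.0], [281.0, 391.0], [282.0, 674.0]]
[[129.0, 160.0], [120.0, 150.0], [139.0, 171.0], [126.0, 114.0], [116.0, 104.0], [136.0, 124.0]]
[[172.0, 450.0], [135.0, 455.0], [209.0, 445.0], [157.0, 442.0], [120.0, 447.0], [195.0, 437.0]]
-0.019132023864284677 0.16584906412952793
```

```bash
python3 -m creep '[[0,0,-0.01,0,0,0,0],[0,0,-0.03,0,0,0,0],[0.03,0,-0.03,0,0,0,0],[0.056,0,-0.03,0,0,0,0],[0.056,0,-0.03,0,0,0,0],[0.056,0,0,0,0,0,0],[0.056,0,0,0,0,0,0],[0.056,0,0,0,0,0,0]]'
python3 - <<'E'
from h import *
o=bot.get_obs();print(o['ee_pos'],o['tcp_rot'],o['wrist_force'])
shot('side','s22');shot('wrist','w22')
R=Ro.from_euler('xyz',o['tcp_rot'],degrees=True)
tl=lambda v:o['ee_pos']+R.apply(v)
L=[tl(v) for v in ([0,0,0],[0,0,-.02])]
print(((proj('side',L)-[180,140])*8).round().tolist())
for n,x,y,w,h in (('s22',180,140,100,75),):
    im=cv2.imread(f'pics/raw_{n}.png');cv2.imwrite(f'pics/c_{n}.png',cv2.convertScaleAbs(cv2.resize(im[y:y+h,x:x+w],(800,600),interpolation=cv2.INTER_CUBIC),alpha=1.5))
E
```

```text
time: 20.65
ee_pos: [0.5243, 0.2254, 0.1225]
tcp_rot: [-179.9, 0.1, 11.8]
wrist_force: [0.9, -0.1, 1.1]
opening: 0.0
[0.52428479 0.22540325 0.12246814] [-1.79927024e+02  1.09158618e-01  1.17971748e+01] [ 0.85307285 -0.14466308  1.05852558]
[[256.0, 147.0], [254.0, 101.0]]
```

View pics/c_s22.png

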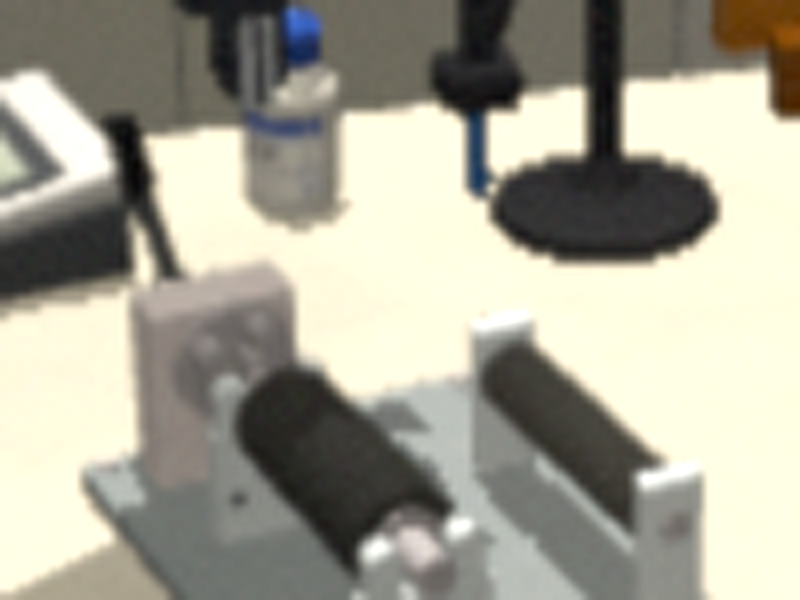

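View pics/w22.png

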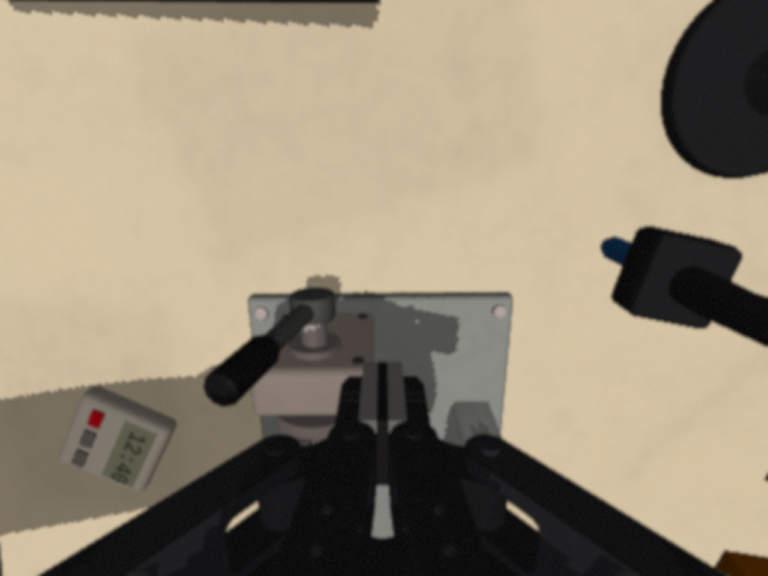

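```bash
python3 - <<'E'
from h import *
rpy=[180,0,np.degrees(MPT[2])]
dz=np.array([0,0,-.019])
for th in (0,.2,.3,.4,.5,.6,.7,.8,.9,1.,1.1,1.2,1.3,1.4): print(th,end=' '); go(fold(th)+dz,rpy)
E
```

```text
0 row [-0.0167, 0.0006, 0.0118, -0.0018, -0.0007, -0.0001] rows>= 0.4
0.2 row [-0.0298, 0.0006, 0.0114, -0.0018, -0.0007, -0.0001] rows>= 0.6
0.3 row [-0.0363, 0.0006, 0.0121, -0.0018, -0.0007, -0.0001] rows>= 0.8
0.4 row [-0.0427, 0.0006, 0.0136, -0.0018, -0.0007, -0.0001] rows>= 0.9
0.5 row [-0.0489, 0.0006, 0.0156, -0.0018, -0.0007, -0.0001] rows>= 1.0
0.6 row [-0.0549, 0.0006, 0.0183, -0.0018, -0.0007, -0.0001] rows>= 1.2
0.7 row [-0.0606, 0.0006, 0.0215, -0.0018, -0.0007, -0.0001] rows>= 1.3
0.8 row [-0.0659, 0.0006, 0.0253, -0.0018, -0.0007, -0.0001] rows>= 1.4
0.9 row [-0.0709, 0.0006, 0.0297, -0.0018, -0.0007, -0.0001] rows>= 1.5
1.0 row [-0.0753, 0.0006, 0.0344, -0.0018, -0.0007, -0.0001] rows>= 1.7
1.1 row [-0.0793, 0.0006, 0.0397, -0.0018, -0.0007, -0.0001] rows>= 1.8
1.2 row [-0.0828, 0.0006, 0.0452, -0.0018, -0.0007, -0.0001] rows>= 1.9
1.3 row [-0.0856, 0.0006, 0.0511, -0.0018, -0.0007, -0.0001] rows>= 2.0
1.4 row [-0.0879, 0.0006, 0.0573, -0.0018, -0.0007, -0.0001] rows>= 2.1
```

```bash
python3 -m creep '[[0,0.0006,0.012,0,0,0,0],[-0.0167,0.0006,0.012,0,0,0,0],[-0.0298,0.0006,0.0115,0,0,0,0],[-0.0363,0.0006,0.012,0,0,0,0],[-0.0427,0.0006,0.0136,0,0,0,0],[-0.0489,0.0006,0.0156,0,0,0,0],[-0.0549,0.0006,0.0183,0,0,0,0],[-0.0549,0.0006,0.0183,0,0,0,0]]'
python3 - <<'E'
from h import *
o=shot('wrist','w23');shot('side','s23')
im=cv2.imread('pics/raw_s23.png');cv2.imwrite('pics/c_s23.png',cv2.convertScaleAbs(cv2.resize(im[140:215,170:270],(800,600),interpolation=cv2.INTER_CUBIC),alpha=1.5))
print(o['ee_pos'],o['wrist_force'])
E
```

```text
time: 21.55
ee_pos: [0.4708, 0.2137, 0.1037]
tcp_rot: [-179.9, 0.1, 11.8]
wrist_force: [-0.3, -0.3, -0.1]
opening: 0.0001
[0.47075506 0.21368281 0.1036789 ] [-0.29802471 -0.31369933 -0.06933286]
```

View pics/c_s23.png

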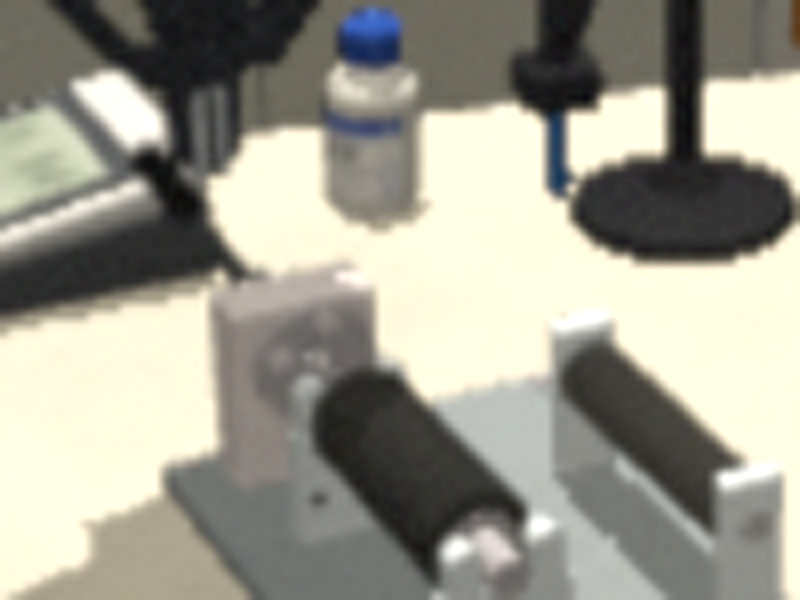

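View pics/w23.png

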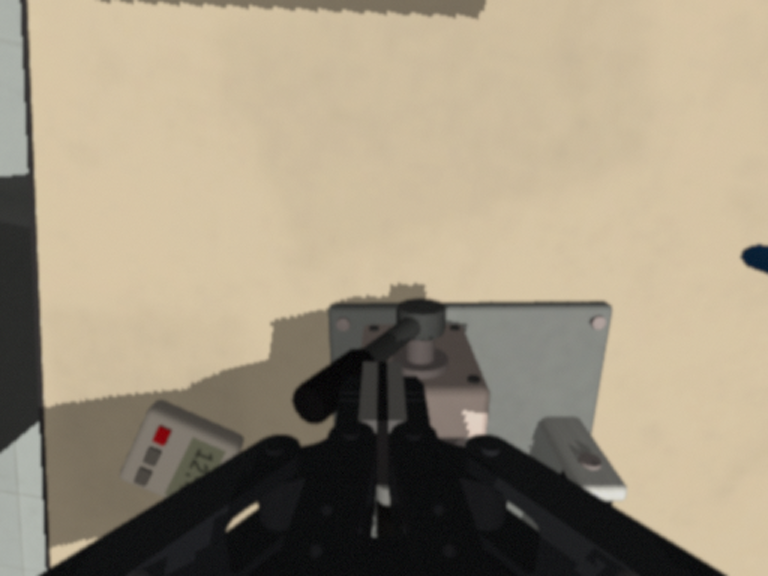

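```bash
python3 -m creep '[[-0.0057,0,0.0032,0,0,0,0],[-0.011,0,0.007,0,0,0,0],[-0.016,0,0.0114,0,0,0,0],[-0.0204,0,0.0161,0,0,0,0],[-0.0244,0,0.0214,0,0,0,0],[-0.0279,0,0.0269,0,0,0,0],[-0.0279,0,0.0269,0,0,0,0]]'
python3 - <<'E'
from h import *
o=shot('wrist','w24');shot('side','s24')
im=cv2.imread('pics/raw_s24.png');cv2.imwrite('pics/c_s24.png',cv2.convertScaleAbs(cv2.resize(im[140:215,170:270],(800,600),interpolation=cv2.INTER_CUBIC),alpha=1.5))
print(o['ee_pos'],o['wrist_force'])
E
```

```text
time: 22.35
ee_pos: [0.4432, 0.2079, 0.0762]
tcp_rot: [-179.9, 0.1, 11.8]
wrist_force: [0.2, -0.2, 0.2]
opening: -0.0
[0.44321032 0.20789422 0.07617938] [ 0.23193877 -0.24013308  0.15964811]
```

View pics/c_s24.png

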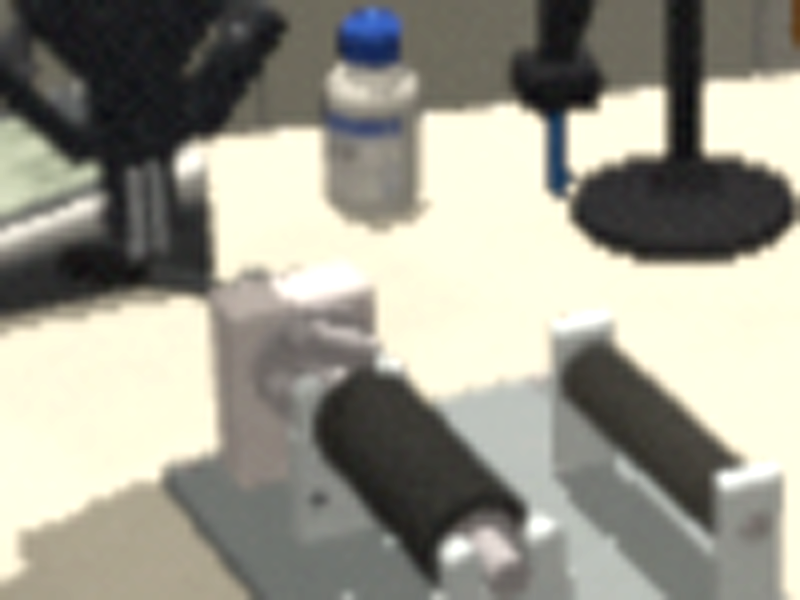

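View pics/w24.png

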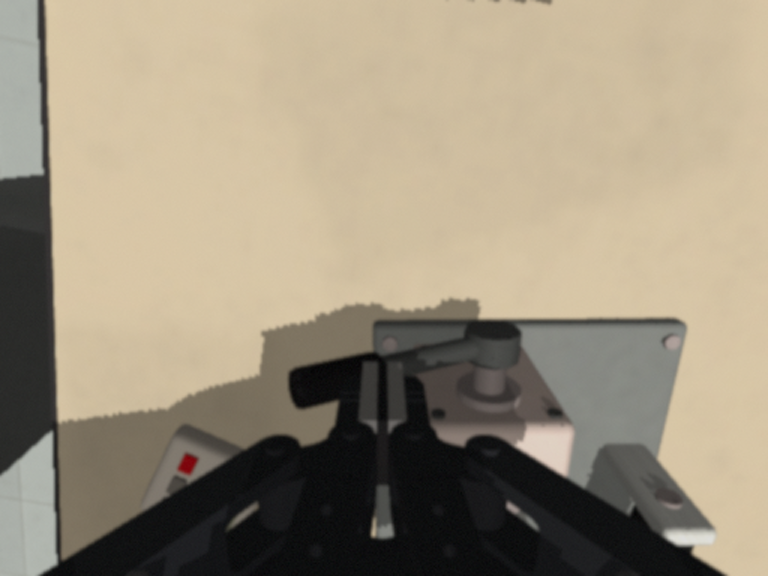

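```bash
python3 -m creep '[[-0.0014,0,0.003,0,0,0,0],[-0.0028,0,0.006,0,0,0,0],[-0.0028,0,0.006,0,0,0,0]]'; python3 -m creep '[[-0.001,0,0.003,0,0,0,0],[-0.001,0,0.003,0,0,0,0]]'
```

```text
time: 22.75
ee_pos: [0.4411, 0.2075, 0.0707]
tcp_rot: [-179.9, 0.1, 11.8]
wrist_force: [-0.0, 0.4, 1.2]
opening: -0.0002
time: 22.95
ee_pos: [0.4402, 0.2073, 0.0678]
tcp_rot: [-179.9, 0.1, 11.8]
wrist_force: [-0.5, -0.5, -0.6]
opening: 0.0005
```

```bash
python3 -m creep '[[-0.001,0,0.003,0,0,0,0],[-0.001,0,0.003,0,0,0,0]]'; python3 -m creep '[[0,0,0.002,0,0,0,0],[0,0,0.002,0,0,0,0]]'
```

```text
time: 23.15
ee_pos: [0.4397, 0.2073, 0.0656]
tcp_rot: [-179.9, -0.0, 11.8]
wrist_force: [0.4, 0.3, 5.0]
opening: -0.0002
time: 23.35
ee_pos: [0.4399, 0.2075, 0.065]
tcp_rot: [-179.9, -0.1, 11.8]
wrist_force: [-5.2, -1.3, 15.4]
opening: -0.0
```

```bash
python3 -m creep '[[0.001,0,0.001,0,0,0,0],[0.001,0,0.001,0,0,0,0],[0.001,0,-0.01,0,0,0,0],[0.001,0,-0.05,0,0,0,0],[0.001,0,-0.1,0,0,0,0],[-0.03,0,-0.15,0,0,0,0],[-0.03,0,-0.15,0,0,0,0],[-0.03,0,-0.15,0,0,0,0]]'
python3 - <<'E'
from h import *
o=shot('wrist','w25');shot('side','s25');shot('top','t25')
im=cv2.imread('pics/raw_s25.png');cv2.imwrite('pics/c_s25.png',cv2.convertScaleAbs(cv2.resize(im[160:235,170:270],(800,600),interpolation=cv2.INTER_CUBIC),alpha=1.5))
im=cv2.imread('pics/raw_w25.png');cv2.imwrite('pics/c_w25.png',cv2.resize(im[130:280,220:420],(800,600),interpolation=cv2.INTER_CUBIC))
print(o['ee_pos'],o['wrist_force'])
for a in (1.1,1.2,1.3):
    L=[[-r*np.sin(a),.165,.066+r*np.cos(a)] for r in (.087,.052,0)]
    print(a,((proj('wrist',W(MPT,L),o)-[220,130])*4).round().tolist(),((proj('side',W(MPT,L))-[170,160])*8).round().tolist())
E
```

```text
time: 24.15
ee_pos: [0.4103, 0.2011, 0.215]
tcp_rot: [-179.9, -0.1, 11.8]
wrist_force: [0.3, 0.6, -0.6]
opening: 0.0002
[0.41029569 0.2011212  0.21500011] [ 0.25251939  0.61018601 -0.60850556]
1.1 [[164.0, 212.0], [287.0, 193.0], [450.0, 169.0]] [[73.0, 82.0], [152.0, 102.0], [264.0, 131.0]]
1.2 [[149.0, 202.0], [277.0, 188.0], [450.0, 169.0]] [[66.0, 102.0], [147.0, 114.0], [264.0, 131.0]]
1.3 [[138.0, 193.0], [269.0, 183.0], [450.0, 169.0]] [[61.0, 122.0], [144.0, 126.0], [264.0, 131.0]]
```

View pics/c_s25.png

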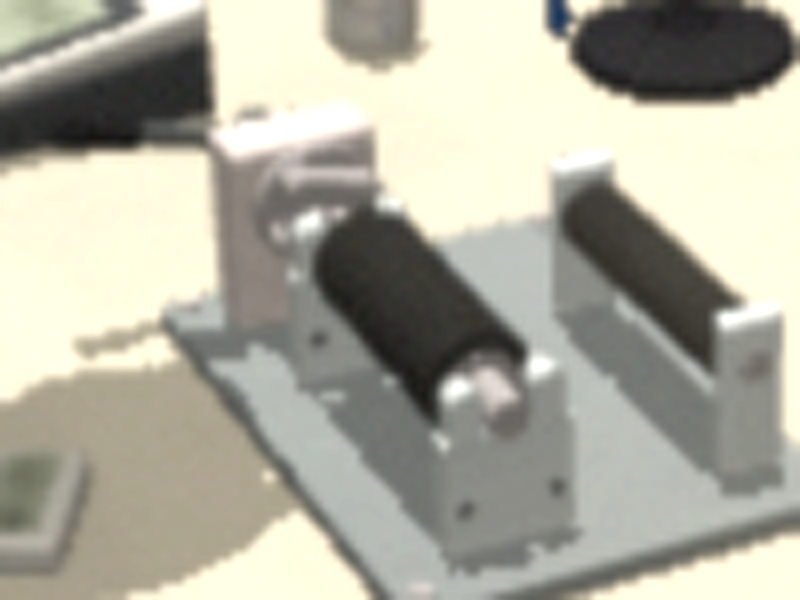

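View pics/c_w25.png

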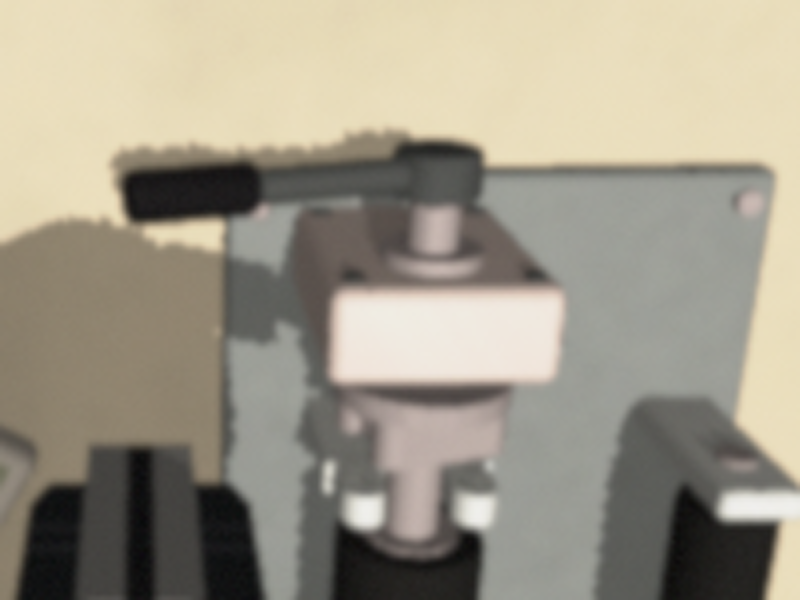

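View pics/t25.png

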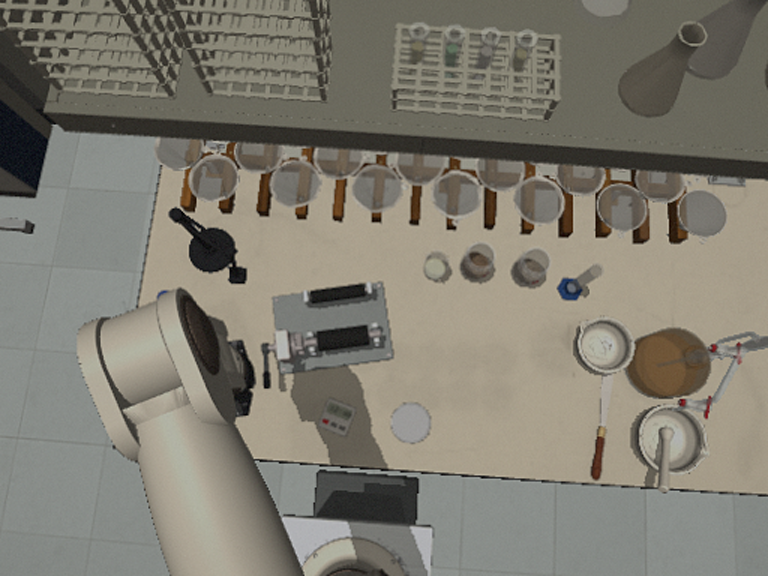

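```bash
python3 -c "
from workcell import bot
print(bot.job_done())"
```

```text
the job is handed in; nothing more can be done
None
```

The roller is locked in the mill, and I handed the job in at about 24 s of the 64 s allowed.

**What I did, in order:**
1. I turned the crank upright.
2. I gripped the roller at its middle and laid it in both forks with its tang in the slot.
3. I folded the crank arm forward to its stop.

**Last checks:**
- **Crank:** the pictures fit about 1.3 rad. At the end of the push the force rose to about 15 N without much further motion, so I took that as the stop.
- **Roller:** the wrist view shows the left journal in its fork and the dog turned round the tang. The side view shows the right journal in its fork.
- **Beaker and jars:** they sit at the same pixels in the top picture as at the start.
- **Gripper:** it was clear of the mill when I handed in.

**What disagreed or went wrong:**
- **Wrist camera:** it read about 4 mm off sideways against the top and side cameras. I corrected this using the gap between the fingers.
- **Fingertips:** when shut, they looked about 20 mm farther back than the stated TCP.
- **Crank push:** because of that, my first push rode onto the tip of the crank arm at about 0.25 rad, with 29 N. I backed off, went 19 mm lower and finished the fold with little force until the stop.
- **Grip opening:** it read 40 mm on the 44 mm sleeve, which I did not explain. The roller did not shift in the grip.

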